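# Rock test of cover plates with a straightedge

## Robot

A 6-joint arm with a two-finger parallel gripper is mounted at the origin on a cart in front of the work surface, level with it; the furniture and walls round the work are solid. World frame = base frame: x ahead of the robot, y to its left, z up, the work surface at z = 0. Lengths are in m, angles in degrees, forces in N, time in s.
With the tool pointing down it reaches from about 0.35 to 0.875 m from the base axis. Payload 4.2 kg.
Tool frame: the origin (TCP) lies at the very end of the fingers, on their centre line; the grasp point (between the pads) lies 19 mm behind it (r.grip_point_offset is the distance from the TCP to the grasp point, in m); z points along the fingers, y is the line along which they close (so a half turn about z gives the same grasp; the last joint's range is limited). The gripper opens to 87 mm and grips with 3 to 60 N. Pads are 19 mm wide; open, the fingers measure 117 mm over their backs; the gripper's body (75 mm by 190 mm) begins 51 mm behind the grasp point.
Start: joints at [-61.1, 22.042, 0.453, 0, -68.411, -14.817], TCP at [0.152, -0.606, 0.223] pointing down, gripper open.
Joint ranges: [-179.83, 179.83], [-69.29, 118.12], [-61.27, 80.66], [-181.25, 117.63], [-171.15, -9.14], [-177.46, 177.46]. Speed limits (degrees/s): [159.86, 159.86, 180, 180, 180, 180].

## Interface

Orientations are given as a 3x3 rotation matrix whose columns are the frame's x, y, z axes.
In Python, from station import r gives the robot as it stands.
- The arm moves only by the tool move_arm, never from a script. Its argument "series" is a list of rows, each a list of 3 entries, a list of its own where there are three numbers: the turn, a rotation vector about the tool's x, y, z as a fraction of full scale, then the shift along the tool's x, y, z as a fraction of full scale, then the opening, from 0 (shut) to 1 (fully open). A call has 1 to 12 rows; each row shifts and turns the commanded pose from where the row before left it, along the tool's axes as they then stand; what a row does not reach is not made up. Full scale, the value 1, is 0.5 m for a shift and 0.1 rad for a turn. A row lasts 1/10 s, in which the tool goes at most 50 mm and 8.59 degrees, less where a joint would pass 70% of its speed; a pose out of reach is approached as far as the arm can. A call with a number of a shift or a turn outside -1 to 1 is refused whole. A call with a gripper value outside its range is refused whole. The fingers move at their own pace and stop on an object; the grip force is fixed at half the most. Time passes only in rows, so rows that do not move let the fingers close. It gives the time, the measured TCP pose, the force, the opening and the grip force at its end, in the units of the state.
- r.sense(): the state, without advancing time (a new reading comes with each control period).
- r.capture(name): name is "scene" or "top"; returns a dict with "img" (400x640x3 uint8, red, green, blue), "fx", "fy", "cx", "cy" (pixels), "k1" (the pictures are not rectified: a ray, as slopes to the right and down, at radius r is drawn at 1 + k1 r^2 times it, then the intrinsics apply), "origin" and "orientation" of the camera in the world. Camera axes: x right, y up, looking along -z (the intrinsics and any distortion apply to the point x, -y, -z); pixel columns grow to the right and rows downward; lengths in m; the calibration is good to about 2 mm. A picture is of the moment at which its call begins. There is no depth.
- r.finish_job(): hands the job in; it is judged then, once.
Trained networks look in the newest picture that a camera, given by its name, has taken for a name from the list of things; names that differ only in an ending like _2 or _b are one class to them, and where a whole thing is asked for, a point or a joint stands for the part that bears it (a point fixed in the world has none). Each returns a list of dicts, best first, with "score" (0 to 1); they miss things now and then, are a little off and sometimes report something else, mostly with a low value. They report only what shows in the picture. A call takes as long as a camera call. They do not tell look-alikes from the thing itself.
- r.cut_out(target, camera): "pixels" (400x640 bool, what is visible of it) and "centre" ([column, row] in pixels, amid what is visible of it).
- r.pinpoint(target, camera): "centre" ([column, row] in pixels: a listed point, or the origin of a listed thing).
The state is a dict: "time_s": time; "joints": joint angles; "joint_velocities": joint speeds; "effort": joint torques, N m; "tcp_pos": TCP position; "ee_rot": TCP orientation; "wrist_force": force on the tool from outside, world axes, zero at the start; "moment": the same for the moment, N m; "gripper_width": opening from 0.0 (shut) to 1.0 (fully open); "gripper_force": force on a finger pad.
Only numpy, scipy, OpenCV 4.12 (cv2) and the standard library are available. Lean on these libraries where they do the work, as an engineer would, in place of code of your own. Each camera call takes 0.05 s, during which the arm holds its last target. There are 200 camera calls.

## Task

One of the cover plates on the bench is bowed: find it by laying the straightedge lengthways on the middle of a cover's face, letting go, and pressing down first its left end and then its right end (left and right as the robot sees them) - on the bowed cover it rocks to and fro, on a good one it lies still. Then lay the bowed cover in the clamping nest and, once it is in, lock the nest: push the captive screw knob fully down and after that turn it clockwise a quarter turn to its stop. Lay every good cover flat on the reference plate (stacked is fine), put the straightedge back in its rest, and leave the other tools where they are.

Things in the scene. Friction and masses are not known exactly. Their poses are not given: they have to be found in the camera images.
- cover_1: cover plate: aluminium slab 56 mm (x) by 160 mm (y) by 14 mm at its ends, origin at the centre of its underside, z up, four dark bolt spots on top. Either flat (14 mm thick all over) or bowed (top face crowned along its length in an even arc, 18 mm thick in the middle, underside flat); only one of those present is bowed. About 0.34 kg; can be gripped across its 56 mm width. Its +y end starts as its left end (within 0.3 rad of world y). May be absent (None)
- cover_2: cover plate: aluminium slab 56 mm (x) by 160 mm (y) by 14 mm at its ends, origin at the centre of its underside, z up, four dark bolt spots on top. Either flat (14 mm thick all over) or bowed (top face crowned along its length in an even arc, 18 mm thick in the middle, underside flat); only one of those present is bowed. About 0.34 kg; can be gripped across its 56 mm width. Its +y end starts as its left end (within 0.3 rad of world y). May be absent (None)
- cover_3: cover plate: aluminium slab 56 mm (x) by 160 mm (y) by 14 mm at its ends, origin at the centre of its underside, z up, four dark bolt spots on top. Either flat (14 mm thick all over) or bowed (top face crowned along its length in an even arc, 18 mm thick in the middle, underside flat); only one of those present is bowed. About 0.34 kg; can be gripped across its 56 mm width. Its +y end starts as its left end (within 0.3 rad of world y). May be absent (None)
- cover_4: cover plate: aluminium slab 56 mm (x) by 160 mm (y) by 14 mm at its ends, origin at the centre of its underside, z up, four dark bolt spots on top. Either flat (14 mm thick all over) or bowed (top face crowned along its length in an even arc, 18 mm thick in the middle, underside flat); only one of those present is bowed. About 0.34 kg; can be gripped across its 56 mm width. Its +y end starts as its left end (within 0.3 rad of world y). May be absent (None)
- straightedge: steel-coloured straightedge, a plain square bar 24 x 24 mm (x, z) and 160 mm long (y), 0.24 kg, origin at its middle (12 mm above its underside). Laid lengthways on a flat cover it does not move when either end is pressed; centred on a bowed cover it rocks: pressed with about 6 N 60 mm from the middle the pressed end sinks some 3 mm and the other rises some 6 mm (about 0.055 rad)
- edge_end_a (a point): centre of the straightedge's +y end face, 80 mm from its middle
- edge_end_b (a point): centre of the straightedge's -y end face, 80 mm from its middle
- rest: fixed rest of the straightedge: grey base 50 x 150 x 6 mm with two black U-shaped saddles, 16 mm thick, at y = -56 and +56 mm; origin centre of the underside, slot along y, 32 mm wide, slot floor at z = 20 mm, cheeks up to z = 29 mm. In it the straightedge lies along y with its middle at z = 32 mm
- plate: ground reference plate, fixed, 134 (x) by 198 (y) by 15 mm high, origin centre of the underside; place for the good covers, beside or on top of each other
- nest: fixed clamping nest: grey base 150 (x -100 to +50) by 196 (y) by 10 mm. Steel locating blocks, tops 26 mm above the bench, leave a pocket 62 (x) by 166 mm (y) about its origin (centre of the pocket, at bench level); the middle 100 mm of the pocket's long sides are open for fingers. Beside the pocket, at x = -78, y = 45 mm, stands the clamp block with the captive screw, its knob and its toe
- nest_seat (a point): centre of the pocket on its support bars, 16 mm above the bench; a seated cover's underside centre lies here, its y along the nest's y (either way round)
- knob (a point): on the screw knob's axis at gripping height, in the black wing grip 36 mm long (its y), 13 mm wide (its x), 26 mm high (17 mm below to 9 mm above this point); the point starts 70 mm above the bench; it goes down and turns with the knob. Under the wing (from 22 to 28 mm below the point) a steel toe 16 mm wide sticks out 62 mm from the axis to the knob's +y side; after the quarter turn it lies over the cover's edge. The clamp block below is 36 x 44 mm and 32 mm high
- screw_press (a joint): how far the captive screw is pushed down, 0 (up) to 0.006 m (home); about 4 N of friction, stays where it is pushed
- screw_turn (a joint): turn of the screw knob, rad, clockwise from above, 0 to 1.571 at the stop (a quarter turn); light friction 0.06 N m, stays where left; at 0 the wing lies along the nest's y and the toe points to the nest's +y, at the stop the toe points to +x and reaches 12 mm over the seated cover, a few mm above it
- plug_gauge: bystander: grey plug gauge lying along y, 92 mm long, 17 mm thick
- screwdriver: bystander: red screwdriver, 148 mm long
Things that resemble listed ones, but are neither listed nor needed, are in the scene too. What is shaped like the straightedge but turquoise is not meant.

How it is judged:
By the outcome, as a careful person would: the job done as asked, in the order asked, and still so for the second after the job is handed in, with the robot touching nothing.
Of cover_2, cover_4 only 1 to 1 are there at a start; the rules pass over those that are not, and their reading is None.
Of cover_1, cover_3 only 1 to 2 are there at a start; the rules pass over those that are not, and their reading is None.
At some moment in a run one of cover_1, cover_2, cover_3, cover_4 may be knocked a few centimetres aside while the robot is not near it.
Once in a run the grip may slacken for a moment while it holds something.
It also fails if it takes over 210 s, if anything falls off the work surface, if the arm or the gripper's body presses on something with over 40 N, if the wrist force passes 120 N, or if a joint passes its speed limit or range.

## Working session

There is one attempt and no reset: what is moved stays moved. The work goes in short steps, Python scripts to look and compute and a tool call to move; the robot and the scene stay as the last step left them, time stands still between calls to the robot, and variables do not carry over. Pictures are saved under pics/ and viewed, at most 14 in all, crops included, and the job is handed in when it is done.

Besides the shell and the picture viewer there is one more tool, called after "Call:" as name(argument=value, ...), one argument or row to a line, values as JSON. move_arm: Moves the arm, as the interface text tells. Its arguments: {"type":"object","properties":{"series":{"type":"array"}},"required":["series"]}

```bash
ls; mkdir -p pics; cat > h.py <<'E'
import numpy as np, cv2
from station import r
def cap(n,f=None):
    c=r.capture(n)
    if f: cv2.imwrite('pics/'+f+'.png',c['img'][:,:,::-1])
    return c
def K(c): return np.array([[c['fx'],0,c['cx']],[0,c['fy'],c['cy']],[0,0,1.]]),np.array([c['k1'],0,0,0,0.])
def world(c,px,z):
    k,d=K(c); p=cv2.undistortPointsIter(np.array(px,float).reshape(-1,1,2),k,d,None,None,(3,50,1e-9)).reshape(-1,2)
    R=np.array(c['orientation']); o=np.array(c['origin'])
    v=np.c_[p[:,0],-p[:,1],-np.ones(len(p))]@R.T
    t=(z-o[2])/v[:,2]; return o+v*t[:,None]
def pix(c,P):
    k,d=K(c); R=np.array(c['orientation']); q=(np.array(P,float).reshape(-1,3)-c['origin'])@R
    q=q*[1,-1,-1]; return cv2.projectPoints(q,np.zeros(3),np.zeros(3),k,d)[0].reshape(-1,2)
def rect(c,m,z):
    cs,_=cv2.findContours(m.astype(np.uint8),cv2.RETR_EXTERNAL,cv2.CHAIN_APPROX_NONE)
    b=max(cs,key=cv2.contourArea).reshape(-1,2)
    w=world(c,b,z)[:,:2].astype(np.float32)*1000
    (cx,cy),(a,bb),_=cv2.minAreaRect(w); bx=cv2.boxPoints(cv2.minAreaRect(w))
    e=[bx[1]-bx[0],bx[2]-bx[1]]; l=max(e,key=np.linalg.norm)
    ang=np.degrees(np.arctan2(l[1],l[0]))%180
    return np.round([cx,cy,max(a,bb),min(a,bb),ang],1)
E
cat > a.py <<'E'
from h import *
s=r.sense(); print(s['tcp_pos'],s['ee_rot'],s['wrist_force'],s['gripper_width'])
for n in ['top','scene']:
    c=cap(n,n+'0'); print(n,c['origin'],c['fx'],c['k1'],np.round(c['orientation'],2).tolist())
    for t,z in [('cover_1',.014),('straightedge',.044),('rest',.02),('plate',.015),('nest',.01),('knob',.07)]:
        for d in r.cut_out(t,n): print(t,round(d['score'],2),np.round(d['centre']),rect(c,d['pixels'],z))
        for d in r.pinpoint(t,n): print('  pin',round(d['score'],2),np.round(d['centre'],1),np.round(world(c,[d['centre']],0 if t not in('straightedge','knob') else {'straightedge':.032,'knob':.07}[t])[0],4))
E
python3 a.py
```

```text
pics
[ 0.15192759 -0.60563007  0.22145848] [[-9.69991616e-01 -2.43137552e-01 -6.28810662e-04]
 [-2.43138343e-01  9.69989379e-01  2.08582855e-03]
 [ 1.02796417e-04  2.17612419e-03 -9.99997627e-01]] [-0.23302047 -0.26095288  0.28802387] 0.9993733518733425
top [ 0.24157612 -0.0271974   1.45805238] 412.74211087495206 -0.023095192776465368 [[-0.01, 0.98, -0.19], [-1.0, -0.01, 0.0], [0.0, 0.19, 0.98]]
cover_1 0.81 [340. 225.] [ 434.7 -107.5  155.6   56.8   89.6]
cover_1 0.76 [224. 221.] [447.4 319.1 155.9  57.  101.5]
cover_1 0.71 [280. 220.] [447.3 107.  162.7  60.9 101.1]
  pin 0.62 [225.7 221.3] [0.4487 0.31   0.    ]
  pin 0.62 [285.2 222.4] [0.4435 0.0977 0.    ]
  pin 0.59 [341.4 225.7] [ 0.4305 -0.1023  0.    ]
straightedge 0.86 [312. 163.] [646.4  -2.8 157.   29.1  93.4]
straightedge 0.57 [441. 232.] [ 401.1 -446.2  157.3   27.8  163.5]
straightedge 0.45 [282. 220.] [441.2 106.9 161.6  64.4 103.9]
  pin 0.81 [439.4 232.3] [ 0.4009 -0.4411  0.032 ]
rest 0.54 [314. 171.] [627.8  -9.6 144.6  21.8  93.6]
rest 0.48 [254. 253.] [336.6 199.7  80.9  18.6 104.7]
  pin 0.47 [316.5 166.9] [ 0
[... 852 characters left out ...]
  39.6  165.3]
straightedge 0.71 [299. 200.] [628.    1.8 180.7  75.4  93. ]
  pin 0.78 [460.1 210.5] [ 0.3799 -0.4325  0.032 ]
  pin 0.7 [298.7 200.7] [0.6618 0.0026 0.032 ]
rest 0.53 [307. 208.] [618.8  -2.8 158.3  58.5  94. ]
  pin 0.67 [304.6 212.6] [ 0.632  -0.0055  0.    ]
plate 0.58 [228. 224.] [644.5 248.8 204.8 160.6  95.5]
plate 0.45 [306. 208.] [628.5  -6.6 159.6  58.9  94. ]
  pin 0.81 [226.  224.5] [0.6555 0.25   0.    ]
nest 0.86 [353. 198.] [ 662.9 -192.6  226.1   94.9  145.4]
nest 0.36 [295. 242.] [445.  107.9 170.6  74.6 103.2]
  pin 0.72 [369.  197.6] [ 0.6493 -0.2558  0.    ]
  pin 0.46 [313.1 227.4] [0.5245 0.0105 0.    ]
  pin 0.53 [363.8 189.9] [ 0.5742 -0.1915  0.07  ]
```

```bash
python3 - <<'E'
import cv2
a=cv2.imread('pics/top0.png'); cv2.imwrite('pics/v1.png',cv2.resize(a[110:290,150:480],(800,436)))
E
```

```text
(no output)
```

View pics/v1.png

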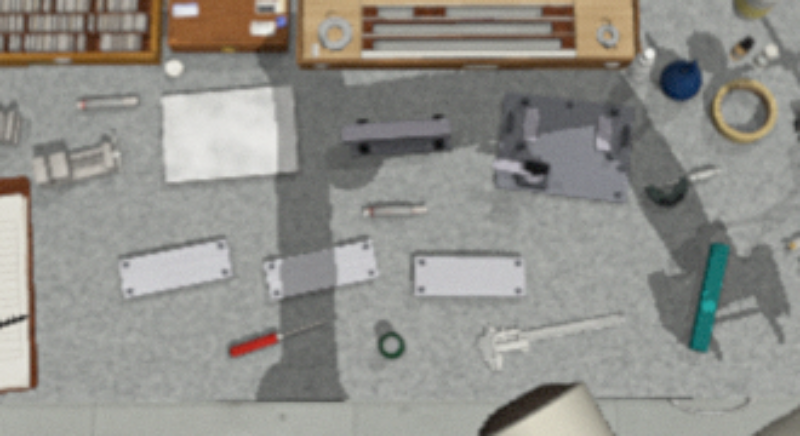

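View pics/scene0.png

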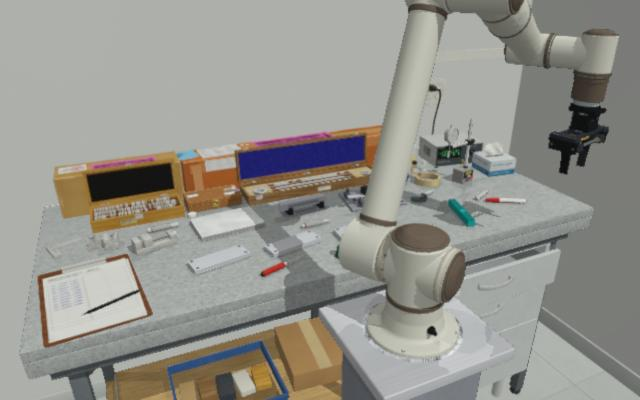

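The top view shows three covers at about (447,319), (447,107) and (435,-107) mm, and the steel straightedge in its rest at (648,-3). The plate is at (650,246), the nest at about (657,-253), and the turquoise decoy is far right. The scene view agrees. I'll write a small move planner and go for the straightedge.

```bash
cat > p.py <<'E'
# python3 p.py x y z(mm) yaw(deg of tool y, mod 180) : turn (units, 0.1rad) then shift (units, 0.5 m) in turned tool axes
import sys; from h import *
from scipy.spatial.transform import Rotation as R
def plan(x,y,z,yaw):
    s=r.sense(); A=np.array(s['ee_rot']); best=None
    for q in (yaw,yaw+180):
        c,n=np.cos(np.radians(q)),np.sin(np.radians(q))
        B=np.array([[n,c,0],[-c,n,0],[0,0,-1.]])  # x = y cross z
        v=R.from_matrix(A.T@B).as_rotvec()
        j6=s['joints'][5]
        if best is None or abs(v[2])<abs(best[0][2]): best=(v,B)
    v,B=best; d=B.T@(np.array([x,y,z])/1000-s['tcp_pos'])
    print('t',round(s['time_s'],2),'tcp',np.round(np.array(s['tcp_pos'])*1000,1),'yaw_y',round(np.degrees(np.arctan2(A[1,1],A[0,1])),1),'j6',round(s['joints'][5]),'F',np.round(s['wrist_force'],1),'w',round(s['gripper_width']*87,1),'g',round(s['gripper_force'],1))
    print('turn',np.round(v/.1,2),'shift',np.round(d/.5,4))
if len(sys.argv)>4: plan(*map(float,sys.argv[1:5]))
E
python3 p.py 648.5 -3 100 3.4
```

```text
Traceback (most recent call last):
  File "p.py", line 15, in <module>
    if len(sys.argv)>4: plan(*map(float,sys.argv[1:5]))
                        ~~~~^^^^^^^^^^^^^^^^^^^^^^^^^^^
  File "p.py", line 9, in plan
    v=R.from_matrix(A.T@B).as_rotvec()
      ~~~~~~~~~~~~~^^^^^^^
  File "scipy/spatial/transform/_rotation.pyx", line 1143, in scipy.spatial.transform._rotation.Rotation.from_matrix
ValueError: Non-positive determinant (left-handed or null coordinate frame) in rotation matrix 0: [[ 1.85337962e-01 -9.82674839e-01 -1.51524815e-07]
 [-9.82674839e-01 -1.85337962e-01 -3.09269534e-05]
 [-3.03630557e-05 -5.88083813e-06  1.00000000e+00]].
```

```bash
sed -i 's/\[\[n,c,0\],\[-c,n,0\]/[[-n,c,0],[c,n,0]/' p.py; python3 p.py 648.5 -3 100 3.4
```

```text
t 1.3 tcp [ 152.1 -606.2  222.5] yaw_y 104.1 j6 -15 F [-0.  -0.  -0.1] w 87.1 g 0.0
turn [  0.     0.   -13.84] shift [-1.1454 -1.0626  0.2451]
```

Call:
move_arm(
  series=[
    [[0,0,-0.99],[0,0,0],1],
    [[0,0,-0.99],[0,0,0],1],
    [[0,0,-0.99],[0,0,0],1],
    [[0,0,-0.99],[0,0,0],1],
    [[0,0,-0.99],[0,0,0],1],
    [[0,0,-0.99],[0,0,0],1],
    [[0,0,-0.99],[0,0,0],1],
    [[0,0,-0.99],[0,0,0],1],
    [[0,0,-0.99],[0,0,0],1],
    [[0,0,-0.99],[0,0,0],1],
    [[0,0,-0.99],[0,0,0],1],
    [[0,0,-0.99],[0,0,0],1],
  ],
)

```text
time_s: 2.5
tcp_pos: [0.1521, -0.6062, 0.2225]
ee_rot: [[-0.133, -0.991, -0.0], [-0.991, 0.133, 0.0], [-0.0, 0.0, -1.0]]
wrist_force: [-0.2, 0.1, -0.2]
gripper_width: 1.002
gripper_force: 0.0
```

Call:
move_arm(
  series=[
    [[0,0,-0.98],[0,0,0],1],
    [[0,0,-0.98],[0,0,0],1],
    [[0,0,0],[-0.06,-0.056,0],1],
    [[0,0,0],[-0.06,-0.056,0],1],
    [[0,0,0],[-0.06,-0.056,0],1],
    [[0,0,0],[-0.06,-0.056,0],1],
    [[0,0,0],[-0.06,-0.056,0],1],
    [[0,0,0],[-0.06,-0.056,0],1],
    [[0,0,0],[-0.06,-0.056,0],1],
    [[0,0,0],[-0.06,-0.056,0],1],
    [[0,0,0],[-0.06,-0.056,0],1],
    [[0,0,0],[-0.06,-0.056,0],1],
  ],
)

```text
time_s: 3.7
tcp_pos: [0.4148, -0.2888, 0.2229]
ee_rot: [[0.059, -0.998, 0.001], [-0.998, -0.059, -0.0], [0.0, -0.001, -1.0]]
wrist_force: [0.4, -0.9, -0.2]
gripper_width: 1.001
gripper_force: 0.0
```

Call:
move_arm(
  series=[
    [[0,0,0],[-0.06,-0.056,0],1],
    [[0,0,0],[-0.06,-0.056,0],1],
    [[0,0,0],[-0.06,-0.056,0],1],
    [[0,0,0],[-0.06,-0.056,0],1],
    [[0,0,0],[-0.06,-0.056,0],1],
    [[0,0,0],[-0.06,-0.056,0],1],
    [[0,0,0],[-0.06,-0.056,0],1],
    [[0,0,0],[-0.06,-0.056,0],1],
    [[0,0,0],[-0.06,-0.056,0],1],
    [[0,0,0],[0,0,0],1],
    [[0,0,0],[0,0,0],1],
  ],
)

```text
time_s: 4.8
tcp_pos: [0.6496, -0.0051, 0.2218]
ee_rot: [[0.06, -0.998, -0.001], [-0.998, -0.06, -0.0], [0.0, 0.001, -1.0]]
wrist_force: [-0.6, -1.2, 0.6]
gripper_width: 1.0
gripper_force: 0.0
```

```bash
python3 p.py 648.5 -3 22 3.4
```

```text
t 4.8 tcp [649.6  -5.1 221.8] yaw_y -176.5 j6 -10 F [-0.6 -1.2  0.6] w 87.0 g 0.0
turn [ 0.01 -0.    0.01] shift [-0.0043  0.0019  0.3995]
```

```bash
python3 - <<'E'
from h import *
c=cap('top')
f=lambda u,v:(150+u*330/800,110+v*180/436)
print(world(c,[f(450,68),f(395,210),f(570,145),f(638,95)],0.0).round(3)); print(world(c,[f(450,55)],.06).round(3))
E
```

```text
[[ 0.758 -0.086  0.   ]
 [ 0.536 -0.001  0.   ]
 [ 0.635 -0.265  0.   ]
 [ 0.713 -0.372  0.   ]]
[[ 0.756 -0.084  0.06 ]]
```

Call:
move_arm(
  series=[
    [[0,0,0],[-0.004,0.002,0.06],1],
    [[0,0,0],[0,0,0.06],1],
    [[0,0,0],[0,0,0.06],1],
    [[0,0,0],[0,0,0.06],1],
    [[0,0,0],[0,0,0.06],1],
    [[0,0,0],[0,0,0.05],1],
    [[0,0,0],[0,0,0.03],1],
    [[0,0,0],[0,0,0.02],1],
    [[0,0,0],[0,0,0],1],
    [[0,0,0],[0,0,0],1],
    [[0,0,0],[0,0,0],0.15],
    [[0,0,0],[0,0,0],0.15],
  ],
)

```text
time_s: 6.05
tcp_pos: [0.6492, -0.0037, 0.0238]
ee_rot: [[0.059, -0.998, 0.002], [-0.998, -0.059, 0.0], [-0.0, -0.002, -1.0]]
wrist_force: [-0.9, 0.3, -0.5]
gripper_width: 0.893
gripper_force: 0.0
```

Call:
move_arm(
  series=[
    [[0,0,0],[0,0,0],0.15],
    [[0,0,0],[0,0,0],0.15],
    [[0,0,0],[0,0,0],0.15],
    [[0,0,0],[0,0,0],0.15],
    [[0,0,0],[0,0,0],0.15],
    [[0,0,0],[0,0,0],0.15],
  ],
)

```text
time_s: 6.65
tcp_pos: [0.6484, -0.0039, 0.0225]
ee_rot: [[0.059, -0.998, -0.0], [-0.998, -0.059, -0.0], [0.0, 0.0, -1.0]]
wrist_force: [0.2, 0.3, -0.2]
gripper_width: 0.358
gripper_force: 0.0
```

```bash
python3 p.py 648.5 -3 22 3.4
```

```text
t 6.65 tcp [648.4  -3.9  22.5] yaw_y -176.6 j6 -11 F [ 0.2  0.3 -0.2] w 31.1 g 0.0
turn [ 0. -0. -0.] shift [-0.0017 -0.0002  0.001 ]
```

Call:
move_arm(
  series=[
    [[0,0,0],[0,0,0],0.0],
    [[0,0,0],[0,0,0],0.0],
    [[0,0,0],[0,0,0],0.0],
    [[0,0,0],[0,0,0],0.0],
    [[0,0,0],[0,0,0],0.0],
  ],
)

```text
time_s: 7.15
tcp_pos: [0.6486, -0.0038, 0.0225]
ee_rot: [[0.059, -0.998, 0.0], [-0.998, -0.059, 0.0], [-0.0, -0.0, -1.0]]
wrist_force: [1.2, -0.6, -0.6]
gripper_width: 0.276
gripper_force: 30.0
```

```bash
python3 p.py 434.7 -107.5 120 -0.4
```

```text
t 7.15 tcp [648.6  -3.8  22.5] yaw_y -176.6 j6 -11 F [ 1.2 -0.6 -0.6] w 24.0 g 30.0
turn [-0.    0.    0.66] shift [ 0.2103  0.4264 -0.1949]
```

Call:
move_arm(
  series=[
    [[0,0,0],[0,0,-0.04],0],
    [[0,0,0],[0,0,-0.05],0],
    [[0,0,0],[0,0,-0.05],0],
    [[0,0,0],[0,0,-0.055],0],
    [[0,0,0.22],[0,0,0],0],
    [[0,0,0.22],[0,0,0],0],
    [[0,0,0.22],[0,0,0],0],
    [[0,0,0],[0.03,0.06,0],0],
    [[0,0,0],[0.03,0.06,0],0],
    [[0,0,0],[0.03,0.06,0],0],
    [[0,0,0],[0.03,0.06,0],0],
    [[0,0,0],[0.03,0.06,0],0],
  ],
)

```text
time_s: 8.35
tcp_pos: [0.4954, -0.0784, 0.1184]
ee_rot: [[-0.008, -1.0, -0.004], [-1.0, 0.008, -0.0], [0.0, 0.004, -1.0]]
wrist_force: [0.4, -1.0, -2.3]
gripper_width: 0.271
gripper_force: 30.0
```

Call:
move_arm(
  series=[
    [[0,0,0],[0.03,0.06,0],0],
    [[0,0,0],[0.03,0.066,0],0],
    [[0,0,0],[0,0,0],0],
    [[0,0,0],[0,0,0],0],
  ],
)

```text
time_s: 8.75
tcp_pos: [0.4337, -0.1077, 0.1194]
ee_rot: [[-0.008, -1.0, -0.001], [-1.0, 0.008, -0.0], [0.0, 0.001, -1.0]]
wrist_force: [0.9, 0.6, -2.0]
gripper_width: 0.271
gripper_force: 30.0
```

```bash
cat > b.py <<'E'
from h import *
import sys
for n in ['top','scene']:
    c=cap(n,n+sys.argv[1])
    for d in r.cut_out('cover_1',n): print(n,'cov',round(d['score'],2),np.round(d['centre']),rect(c,d['pixels'],.014))
    for d in r.cut_out('straightedge',n)[:2]: print(n,'edge',round(d['score'],2),np.round(d['centre']),rect(c,d['pixels'],float(sys.argv[2])))
    for e in 'ab':
        for d in r.pinpoint('edge_end_'+e,n)[:2]: print(n,e,round(d['score'],2),np.round(world(c,[d['centre']],float(sys.argv[2])-.012)*1000,1))
E
python3 b.py 1 .142; python3 p.py 434.7 -107.5 24 -0.4
```

```text
top cov 0.66 [224. 222.] [449.9 320.5 154.3  56.4 101.1]
top cov 0.45 [329. 228.] [422.6 -50.8  42.2  24.8  89.6]
top cov 0.45 [264. 229.] [425.  172.   65.8  32.   45.1]
top edge 0.83 [441. 231.] [ 389.9 -418.4  151.3   29.3  163.6]
top edge 0.41 [366. 221.] [ 431.7 -168.1   32.5   22.8   89.6]
top a 0.91 [[ 314.5 -398.3  130. ]]
top a 0.76 [[ 460.  -451.7  130. ]]
top b 0.91 [[ 314.5 -398.3  130. ]]
top b 0.76 [[ 460.  -451.7  130. ]]
scene cov 0.86 [297. 240.] [437.7 108.1 171.9  77.1 102. ]
scene cov 0.75 [342. 235.] [432.6 -43.1  87.1  41.5 155.3]
scene edge 0.68 [461. 213.] [ 196.5 -271.8  158.2   34.5  164.6]
scene edge 0.44 [340. 198.] [414.4 -27.3  75.9  30.8 154.4]
scene a 0.65 [[ 298.5 -316.9  130. ]]
scene a 0.64 [[ 148.8 -258.6  130. ]]
scene b 0.65 [[ 298.5 -316.9  130. ]]
scene b 0.64 [[ 148.8 -258.6  130. ]]
t 9.25 tcp [ 434.9 -107.2  119.9] yaw_y 179.6 j6 -7 F [-0.1  0.1 -2. ] w 23.8 g 30.0
turn [ 0. -0.  0.] shift [0.0005 0.0004 0.1918]
```

Call:
move_arm(
  series=[
    [[0,0,0],[0,0,0.05],0],
    [[0,0,0],[0,0,0.06],0],
    [[0,0,0],[0,0,0.05],0],
    [[0,0,0],[0,0,0.03],0],
    [[0,0,0],[0,0,0],0],
    [[0,0,0],[0,0,0],0],
    [[0,0,0],[0,0,0],0],
  ],
)

```text
time_s: 9.95
tcp_pos: [0.4358, -0.1073, 0.026]
ee_rot: [[-0.007, -1.0, 0.002], [-1.0, 0.007, 0.0], [-0.0, -0.002, -1.0]]
wrist_force: [-0.2, 0.4, -2.4]
gripper_width: 0.271
gripper_force: 30.0
```

Call:
move_arm(
  series=[
    [[0,0,0],[0,0,0.004],0],
    [[0,0,0],[0,0,0],0],
    [[0,0,0],[0,0,0],0],
  ],
)

```text
time_s: 10.25
tcp_pos: [0.4349, -0.1074, 0.0235]
ee_rot: [[-0.007, -1.0, 0.001], [-1.0, 0.007, 0.0], [-0.0, -0.001, -1.0]]
wrist_force: [-0.1, -0.5, -1.6]
gripper_width: 0.271
gripper_force: 30.0
```

Call:
move_arm(
  series=[
    [[0,0,0],[0,0,0.002],0],
    [[0,0,0],[0,0,0],0],
    [[0,0,0],[0,0,0],0],
  ],
)

```text
time_s: 10.55
tcp_pos: [0.4347, -0.1074, 0.022]
ee_rot: [[-0.007, -1.0, -0.0], [-1.0, 0.007, -0.0], [0.0, 0.0, -1.0]]
wrist_force: [-0.7, 0.2, -1.9]
gripper_width: 0.272
gripper_force: 30.0
```

Call:
move_arm(
  series=[
    [[0,0,0],[0,0,0.002],0],
    [[0,0,0],[0,0,0],0],
    [[0,0,0],[0,0,0],0],
  ],
)

```text
time_s: 10.85
tcp_pos: [0.4347, -0.1074, 0.021]
ee_rot: [[-0.007, -1.0, -0.0], [-1.0, 0.007, -0.0], [0.0, 0.0, -1.0]]
wrist_force: [0.9, 0.3, -2.2]
gripper_width: 0.272
gripper_force: 30.0
```

Call:
move_arm(
  series=[
    [[0,0,0],[0,0,0.002],0],
    [[0,0,0],[0,0,0],0],
    [[0,0,0],[0,0,0],0],
  ],
)

```text
time_s: 11.15
tcp_pos: [0.4348, -0.1074, 0.0204]
ee_rot: [[-0.007, -1.0, 0.0], [-1.0, 0.007, -0.0], [0.0, -0.0, -1.0]]
wrist_force: [-1.7, -0.4, 4.3]
gripper_width: 0.271
gripper_force: 30.0
```

Call:
move_arm(
  series=[
    [[0,0,0],[0,0,0.002],0],
    [[0,0,0],[0,0,0],0],
    [[0,0,0],[0,0,0],0],
  ],
)

```text
time_s: 11.45
tcp_pos: [0.4349, -0.1074, 0.0204]
ee_rot: [[-0.006, -1.0, 0.0], [-1.0, 0.006, -0.0], [0.0, -0.0, -1.0]]
wrist_force: [-4.7, 2.0, 12.6]
gripper_width: 0.273
gripper_force: 30.0
```

Contact came at bar underside of about 18 mm, which hints that this cover is bowed. I'll release and do the press test.

Call:
move_arm(
  series=[
    [[0,0,0],[0,0,-0.002],0],
    [[0,0,0],[0,0,0],0.6],
    [[0,0,0],[0,0,0],0.6],
    [[0,0,0],[0,0,0],0.6],
    [[0,0,0],[0,0,0],0.6],
    [[0,0,0],[0,0,0],0.6],
    [[0,0,0],[0,0,-0.04],0.6],
    [[0,0,0],[0,0,-0.04],0.6],
    [[0,0,0],[0,0,-0.03],0],
    [[0,0,0],[-0.06,0,0],0],
    [[0,0,0],[-0.06,0,0],0],
    [[0,0,0],[0,0,0],0],
  ],
)

```text
time_s: 12.65
tcp_pos: [0.4356, -0.0454, 0.0754]
ee_rot: [[-0.004, -1.0, 0.001], [-1.0, 0.004, 0.0], [-0.0, -0.001, -1.0]]
wrist_force: [0.6, 0.0, 0.7]
gripper_width: 0.32
gripper_force: 0.0
```

Call:
move_arm(
  series=[
    [[0,0,0],[0,0,0],0],
    [[0,0,0],[0,0,0],0],
    [[0,0,0],[0,0,0],0],
    [[0,0,0],[0,0,0],0],
  ],
)

```text
time_s: 13.05
tcp_pos: [0.435, -0.048, 0.0749]
ee_rot: [[-0.008, -1.0, -0.0], [-1.0, 0.008, -0.0], [0.0, 0.0, -1.0]]
wrist_force: [-0.1, 0.2, 0.1]
gripper_width: 0.023
gripper_force: 0.0
```

```bash
python3 b.py 2 .042; python3 p.py 434.9 -47.4 46 -0.4
```

```text
top cov 0.72 [222. 220.] [449.9 320.3 161.8  58.7 100.9]
top cov 0.66 [351. 232.] [ 411.4 -138.6   91.6   17.7   89.6]
top cov 0.66 [251. 256.] [333.8 218.2  38.3  13.7 111.6]
top edge 0.88 [442. 231.] [ 401.6 -447.6  160.1   32.1  165.3]
top edge 0.62 [350. 226.] [ 430.7 -138.6   93.6   27.9   89.6]
top a 0.81 [[ 326.4 -435.6   30. ]]
top a 0.68 [[ 477.9 -470.    30. ]]
top b 0.81 [[ 326.4 -435.6   30. ]]
top b 0.68 [[ 477.9 -470.    30. ]]
scene cov 0.71 [295. 243.] [438.9 108.6 172.9  79.2 102.6]
scene cov 0.64 [344. 238.] [414.  -37.3  40.8  36.5  65.3]
scene cov 0.61 [218. 257.] [442.3 322.  169.1  81.3 102.3]
scene edge 0.75 [390. 199.] [ 544.7 -296.6  164.6   53.7  152.3]
scene edge 0.7 [460. 214.] [ 352.8 -415.1  183.8   40.7  164.5]
scene a 0.74 [[ 451.7 -463.8   30. ]]
scene a 0.66 [[ 292.5 -405.7   30. ]]
scene b 0.74 [[ 451.7 -463.8   30. ]]
scene b 0.66 [[ 292.5 -405.7   30. ]]
t 13.55 tcp [435.2 -47.4  75.1] yaw_y 179.6 j6 -16 F [-0.5  0.9 -0.1] w 0.6 g 0.0
turn [-0.  0. -0.] shift [0.0001 0.0005 0.0581]
```

Call:
move_arm(
  series=[
    [[0,0,0],[0,0,0.03],0],
    [[0,0,0],[0,0,0.028],0],
    [[0,0,0],[0,0,0.004],0],
    [[0,0,0],[0,0,0.002],0],
    [[0,0,0],[0,0,0.002],0],
    [[0,0,0],[0,0,0],0],
    [[0,0,0],[0,0,0],0],
    [[0,0,0],[0,0,0],0],
  ],
)

```text
time_s: 14.35
tcp_pos: [0.4354, -0.0473, 0.0424]
ee_rot: [[-0.007, -1.0, 0.001], [-1.0, 0.007, 0.0], [-0.0, -0.001, -1.0]]
wrist_force: [0.4, 0.7, -0.1]
gripper_width: 0.007
gripper_force: 0.0
```

Call:
move_arm(
  series=[
    [[0,0,0],[0,0,0.002],0],
    [[0,0,0],[0,0,0],0],
    [[0,0,0],[0,0,0],0],
  ],
)

```text
time_s: 14.65
tcp_pos: [0.4355, -0.0472, 0.0413]
ee_rot: [[-0.007, -1.0, 0.001], [-1.0, 0.007, 0.0], [-0.0, -0.001, -1.0]]
wrist_force: [0.7, 1.6, 2.7]
gripper_width: 0.009
gripper_force: 1.1
```

Call:
move_arm(
  series=[
    [[0,0,0],[0,0,0.002],0],
    [[0,0,0],[0,0,0],0],
    [[0,0,0],[0,0,0],0],
  ],
)

```text
time_s: 14.95
tcp_pos: [0.4356, -0.047, 0.0407]
ee_rot: [[-0.007, -1.0, 0.001], [-1.0, 0.007, 0.0], [-0.0, -0.001, -1.0]]
wrist_force: [-1.4, 3.5, 6.7]
gripper_width: 0.012
gripper_force: 3.9
```

Call:
move_arm(
  series=[
    [[0,0,0],[0,0,0.002],0],
    [[0,0,0],[0,0,0],0],
    [[0,0,0],[0,0,0],0],
  ],
)

```text
time_s: 15.25
tcp_pos: [0.4358, -0.0468, 0.0404]
ee_rot: [[-0.006, -1.0, 0.001], [-1.0, 0.006, 0.0], [-0.0, -0.001, -1.0]]
wrist_force: [-4.4, 5.5, 15.0]
gripper_width: 0.002
gripper_force: 7.4
```

```bash
python3 b.py 3 .042
```

```text
top cov 0.75 [351. 232.] [ 409.7 -135.1   91.6   21.2   89.6]
top cov 0.64 [222. 221.] [449.4 318.5 159.   59.2 101.6]
top edge 0.92 [442. 230.] [ 401.1 -447.4  157.5   26.8  164.7]
top edge 0.7 [350. 223.] [ 432.5 -135.2   93.6   31.4   89.6]
top a 0.92 [[ 313.8 -432.1   30. ]]
top a 0.71 [[ 429.9 -179.2   30. ]]
top b 0.92 [[ 313.8 -432.1   30. ]]
top b 0.71 [[ 429.9 -179.2   30. ]]
scene cov 0.69 [293. 240.] [438.5 110.7 173.3  84.  103.5]
scene cov 0.66 [341. 237.] [422.8 -37.1  59.8  32.    0. ]
scene edge 0.78 [464. 215.] [ 358.7 -418.   200.3   47.3  161.7]
scene edge 0.64 [338. 228.] [404.9 -27.3  55.3  31.7 154.3]
scene a 0.84 [[ 286.4 -398.8   30. ]]
scene a 0.65 [[415.6 -14.7  30. ]]
scene b 0.84 [[ 286.4 -398.8   30. ]]
scene b 0.65 [[415.6 -14.7  30. ]]
```

Call:
move_arm(
  series=[
    [[0,0,0],[0,0,-0.02],0],
    [[0,0,0],[0,0,-0.02],0],
    [[0,0,0],[0.06,0,0],0],
    [[0,0,0],[0.06,0,0],0],
    [[0,0,0],[0.06,0,0],0],
    [[0,0,0],[0.06,0,0],0],
    [[0,0,0],[0,0,0],0],
    [[0,0,0],[0,0,0.02],0],
    [[0,0,0],[0,0,0.011],0],
    [[0,0,0],[0,0,0],0],
    [[0,0,0],[0,0,0],0],
    [[0,0,0],[0,0,0],0],
  ],
)

```text
time_s: 16.95
tcp_pos: [0.4345, -0.1669, 0.0436]
ee_rot: [[-0.006, -1.0, -0.0], [-1.0, 0.006, -0.0], [0.0, 0.0, -1.0]]
wrist_force: [-0.1, -0.8, -0.4]
gripper_width: 0.007
gripper_force: 0.0
```

```bash
python3 b.py 4 .042; python3 p.py 434.9 -165.4 42.4 -0.4
```

```text
top cov 0.8 [276. 223.] [442.8 125.4 122.8  57.3 101.9]
top cov 0.68 [225. 220.] [449.9 318.4 159.5  58.9 100.8]
top cov 0.67 [343. 231.] [413.4 -99.9  84.3  14.1  89.6]
top edge 0.88 [442. 229.] [ 403.6 -446.5  157.1   31.7  162.8]
top edge 0.44 [342. 224.] [429.2 -97.1  79.6  17.4  89.6]
top a 0.76 [[ 333.3 -440.1   30. ]]
top a 0.66 [[ 481.1 -476.2   30. ]]
top b 0.76 [[ 333.3 -440.1   30. ]]
top b 0.66 [[ 481.1 -476.2   30. ]]
scene cov 0.68 [313. 227.] [526.3   8.   75.4  37.2  94.1]
scene cov 0.64 [217. 256.] [440.3 321.9 168.9  79.7 100. ]
scene cov 0.61 [296. 241.] [439.4 109.9 171.8  80.4 101.6]
scene cov 0.41 [341. 236.] [424.6 -29.1  53.8  16.    0. ]
scene edge 0.81 [462. 212.] [ 360.1 -415.2  198.7   49.2  165.1]
scene edge 0.54 [338. 227.] [419.2 -26.2  56.3  17.4 153.6]
scene a 0.7 [[ 443.7 -441.3   30. ]]
scene a 0.63 [[ 299.5 -404.7   30. ]]
scene b 0.7 [[ 443.7 -441.3   30. ]]
scene b 0.63 [[ 299.5 -404.7   30. ]]
t 17.45 tcp [ 434.3 -167.4   43.6] yaw_y 179.6 j6 1 F [-0.7  0.2  0.4] w 0.3 g 0.0
turn [-0. -0. -0.] shift [-0.0041 -0.0011  0.0024]
```

Call:
move_arm(
  series=[
    [[0,0,0],[0,0,0.002],0],
    [[0,0,0],[0,0,0.001],0],
    [[0,0,0],[0,0,0],0],
    [[0,0,0],[0,0,0],0],
  ],
)

```text
time_s: 17.85
tcp_pos: [0.4343, -0.1674, 0.042]
ee_rot: [[-0.007, -1.0, -0.0], [-1.0, 0.007, 0.0], [-0.0, 0.0, -1.0]]
wrist_force: [0.2, -0.4, 0.0]
gripper_width: 0.008
gripper_force: 0.1
```

Call:
move_arm(
  series=[
    [[0,0,0],[0,0,0.001],0],
    [[0,0,0],[0,0,0],0],
    [[0,0,0],[0,0,0],0],
  ],
)

```text
time_s: 18.15
tcp_pos: [0.4343, -0.1675, 0.0417]
ee_rot: [[-0.007, -1.0, 0.0], [-1.0, 0.007, -0.0], [0.0, -0.0, -1.0]]
wrist_force: [-0.3, 0.5, 1.5]
gripper_width: 0.01
gripper_force: 0.9
```

Call:
move_arm(
  series=[
    [[0,0,0],[0,0,0.001],0],
    [[0,0,0],[0,0,0],0],
    [[0,0,0],[0,0,0],0],
  ],
)

```text
time_s: 18.45
tcp_pos: [0.4344, -0.1676, 0.0413]
ee_rot: [[-0.007, -1.0, 0.0], [-1.0, 0.007, -0.0], [0.0, -0.0, -1.0]]
wrist_force: [0.3, -3.0, 4.0]
gripper_width: 0.003
gripper_force: 2.0
```

Call:
move_arm(
  series=[
    [[0,0,0],[0,0,0.001],0],
    [[0,0,0],[0,0,0],0],
    [[0,0,0],[0,0,0],0],
  ],
)

```text
time_s: 18.75
tcp_pos: [0.4344, -0.1678, 0.041]
ee_rot: [[-0.007, -1.0, 0.0], [-1.0, 0.007, -0.001], [0.001, -0.0, -1.0]]
wrist_force: [-1.2, -3.9, 6.6]
gripper_width: 0.007
gripper_force: 3.0
```

Call:
move_arm(
  series=[
    [[0,0,0],[0,0,0.002],0],
    [[0,0,0],[0,0,0],0],
    [[0,0,0],[0,0,0],0],
  ],
)

```text
time_s: 19.05
tcp_pos: [0.4345, -0.168, 0.0407]
ee_rot: [[-0.006, -1.0, 0.0], [-1.0, 0.006, -0.001], [0.001, -0.0, -1.0]]
wrist_force: [-2.5, -5.2, 11.2]
gripper_width: 0.004
gripper_force: 6.0
```

```bash
python3 b.py 5 .042; python3 -c "
import cv2,numpy as np
f=lambda n,a,b,c,d:cv2.resize(cv2.imread('pics/%s.png'%n)[a:b,c:d],None,fx=7,fy=7,interpolation=cv2.INTER_CUBIC)
cv2.imwrite('pics/v2.png',np.vstack([np.hstack([f(n,218,246,318,374) for n in p]) for p in (('scene3','scene4'),('scene5','scene2'))]))"
```

```text
top cov 0.96 [226. 220.] [451.3 317.7 161.5  62.4 100.1]
top cov 0.7 [341. 230.] [413.4 -98.1  80.9  14.1  89.6]
top cov 0.55 [277. 224.] [442.2 126.1 121.4  62.4 103.9]
top a 0.92 [[ 311.1 -430.5   30. ]]
top a 0.84 [[ 478.2 -477.1   30. ]]
top b 0.92 [[ 311.1 -430.5   30. ]]
top b 0.84 [[ 478.2 -477.1   30. ]]
scene cov 0.76 [296. 241.] [438.  109.6 174.2  79.8 101.3]
scene cov 0.64 [341. 232.] [427.1 -33.2  71.8  24.2   0. ]
scene cov 0.56 [217. 256.] [442.4 321.1 165.3  75.  102. ]
scene edge 0.74 [463. 212.] [ 357.  -413.6  191.5   41.1  163.9]
scene edge 0.41 [335. 227.] [422.1 -27.3  50.4  16.8 159. ]
scene a 0.79 [[ 296.9 -407.1   30. ]]
scene a 0.66 [[ 430.9 -186.6   30. ]]
scene b 0.79 [[ 296.9 -407.1   30. ]]
scene b 0.66 [[ 430.9 -186.6   30. ]]
```

View pics/v2.png

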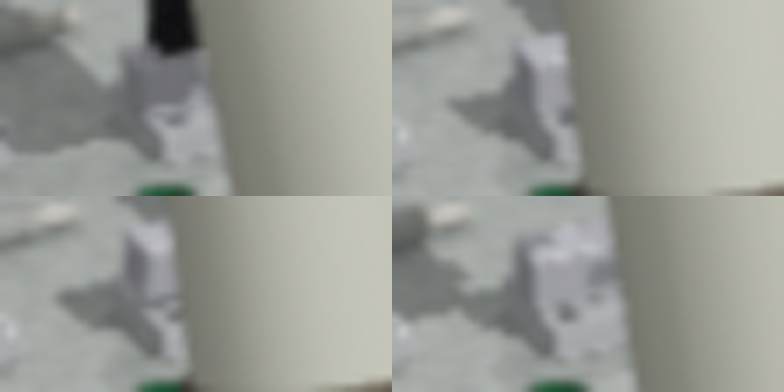

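It rocks. With the right end pressed the left end lifts clear of the cover with a visible gap (lower left), and with the left end pressed it sinks (upper left). Contact was at about 42 mm height and soft on both sides. So the cover at (435,-107) is the bowed one. Next I'll regrip the straightedge and put it back in its rest.

Call:
move_arm(
  series=[
    [[0,0,0],[0,0,-0.03],0],
    [[0,0,0],[0,0,-0.05],0.6],
    [[0,0,0],[-0.06,0,0],0.6],
    [[0,0,0],[-0.06,0,0],0.6],
    [[0,0,0],[0,0,0],0.6],
    [[0,0,0],[0,0,0],0.6],
    [[0,0,0],[0,0,0],0.6],
    [[0,0,0],[0,0,0],0.6],
    [[0,0,0],[0,0,0],0.6],
  ],
)

```text
time_s: 20.45
tcp_pos: [0.4345, -0.1079, 0.0793]
ee_rot: [[-0.008, -1.0, -0.0], [-1.0, 0.008, 0.0], [-0.0, 0.0, -1.0]]
wrist_force: [0.0, 0.7, -0.0]
gripper_width: 0.58
gripper_force: 0.0
```

```bash
python3 p.py 434.9 -107.4 21 -0.4
```

```text
t 20.45 tcp [ 434.5 -107.9   79.3] yaw_y 179.5 j6 -7 F [ 0.   0.7 -0. ] w 50.4 g 0.0
turn [ 0.    0.   -0.01] shift [-0.001  -0.0007  0.1166]
```

Call:
move_arm(
  series=[
    [[0,0,0],[-0.001,0,0.05],0.6],
    [[0,0,0],[0,0,0.04],0.6],
    [[0,0,0],[0,0,0.0266],0.6],
    [[0,0,0],[0,0,0],0.6],
    [[0,0,0],[0,0,0],0.6],
    [[0,0,0],[0,0,0],0],
    [[0,0,0],[0,0,0],0],
    [[0,0,0],[0,0,0],0],
    [[0,0,0],[0,0,0],0],
    [[0,0,0],[0,0,0],0],
    [[0,0,0],[0,0,0],0],
    [[0,0,0],[0,0,0],0],
  ],
)

```text
time_s: 21.65
tcp_pos: [0.4349, -0.1068, 0.0215]
ee_rot: [[-0.007, -1.0, 0.0], [-1.0, 0.007, -0.0], [0.0, -0.0, -1.0]]
wrist_force: [-0.1, 0.6, 4.2]
gripper_width: 0.274
gripper_force: 30.0
```

```bash
python3 p.py 648.6 -3.8 120 3.4
```

```text
t 21.65 tcp [ 434.9 -106.8   21.5] yaw_y 179.6 j6 -8 F [-0.1  0.6  4.2] w 23.9 g 30.0
turn [-0.   -0.   -0.66] shift [-0.1804 -0.4389 -0.197 ]
```

Call:
move_arm(
  series=[
    [[0,0,0],[0,0,-0.04],0],
    [[0,0,0],[0,0,-0.05],0],
    [[0,0,0],[0,0,-0.05],0],
    [[0,0,0],[0,0,-0.057],0],
    [[0,0,-0.22],[0,0,0],0],
    [[0,0,-0.22],[0,0,0],0],
    [[0,0,-0.22],[0,0,0],0],
    [[0,0,0],[-0.025,-0.06,0],0],
    [[0,0,0],[-0.025,-0.06,0],0],
    [[0,0,0],[-0.025,-0.06,0],0],
    [[0,0,0],[-0.025,-0.06,0],0],
    [[0,0,0],[-0.025,-0.06,0],0],
  ],
)

```text
time_s: 22.85
tcp_pos: [0.5807, -0.0352, 0.1173]
ee_rot: [[0.06, -0.998, -0.004], [-0.998, -0.06, -0.001], [0.0, 0.004, -1.0]]
wrist_force: [0.1, 0.5, -1.3]
gripper_width: 0.275
gripper_force: 30.0
```

Call:
move_arm(
  series=[
    [[0,0,0],[-0.025,-0.06,0],0],
    [[0,0,0],[-0.03,-0.079,0],0],
    [[0,0,0],[0,0,0],0],
    [[0,0,0],[0,0,0],0],
    [[0,0,0],[0,0,0],0],
  ],
)

```text
time_s: 23.35
tcp_pos: [0.6469, -0.0045, 0.1179]
ee_rot: [[0.059, -0.998, -0.004], [-0.998, -0.059, -0.001], [0.0, 0.004, -1.0]]
wrist_force: [0.5, 0.7, -1.8]
gripper_width: 0.276
gripper_force: 30.0
```

```bash
python3 p.py 648.6 -3.8 25 3.4
```

```text
t 23.35 tcp [646.9  -4.5 117.9] yaw_y -176.6 j6 -11 F [ 0.5  0.7 -1.8] w 24.0 g 30.0
turn [ 0.04 -0.   -0.  ] shift [-0.0012 -0.0035  0.1858]
```

Call:
move_arm(
  series=[
    [[0.04,0,0],[-0.0012,-0.0035,0.06],0],
    [[0,0,0],[0,0,0.06],0],
    [[0,0,0],[0,0,0.04],0],
    [[0,0,0],[0,0,0.0138],0],
    [[0,0,0],[0,0,0],0],
    [[0,0,0],[0,0,0],0],
    [[0,0,0],[0,0,0],0],
    [[0,0,0],[0,0,0],0],
  ],
)

```text
time_s: 24.15
tcp_pos: [0.6512, -0.0032, 0.0342]
ee_rot: [[0.059, -0.998, 0.006], [-0.998, -0.059, 0.001], [-0.0, -0.006, -1.0]]
wrist_force: [0.2, -0.2, -3.1]
gripper_width: 0.273
gripper_force: 30.0
```

```bash
python3 p.py 648.6 -3.8 23 3.4
```

```text
t 24.15 tcp [651.2  -3.2  34.2] yaw_y -176.6 j6 -11 F [ 0.2 -0.2 -3.1] w 23.7 g 30.0
turn [-0.06  0.   -0.  ] shift [0.0008 0.0052 0.0225]
```

Call:
move_arm(
  series=[
    [[0,0,0],[0,0,0],0],
    [[0,0,0],[0,0,0],0],
    [[0,0,0],[0,0,0],0],
    [[0,0,0],[0,0,0],0],
    [[0,0,0],[0,0,0],0],
  ],
)

```text
time_s: 24.65
tcp_pos: [0.6504, -0.0034, 0.0328]
ee_rot: [[0.059, -0.998, 0.004], [-0.998, -0.059, 0.0], [0.0, -0.004, -1.0]]
wrist_force: [0.5, -0.6, -2.4]
gripper_width: 0.272
gripper_force: 30.0
```

```bash
python3 p.py 648.6 -3.8 23 3.4
```

```text
t 24.65 tcp [650.4  -3.4  32.8] yaw_y -176.6 j6 -11 F [ 0.5 -0.6 -2.4] w 23.7 g 30.0
turn [-0.04 -0.   -0.  ] shift [0.0006 0.0037 0.0196]
```

Call:
move_arm(
  series=[
    [[-0.04,0,0],[0.0006,0.003,0.012],0],
    [[0,0,0],[0,0,0],0],
    [[0,0,0],[0,0,0],0],
    [[0,0,0],[0,0,0],0],
    [[0,0,0],[0,0,0],0],
  ],
)

```text
time_s: 25.15
tcp_pos: [0.6492, -0.0037, 0.027]
ee_rot: [[0.059, -0.998, 0.0], [-0.998, -0.059, 0.0], [-0.0, -0.0, -1.0]]
wrist_force: [0.1, -0.3, -1.6]
gripper_width: 0.273
gripper_force: 30.0
```

```bash
python3 p.py 648.6 -3.8 23 3.4
```

```text
t 25.15 tcp [649.2  -3.7  27. ] yaw_y -176.6 j6 -11 F [ 0.1 -0.3 -1.6] w 23.8 g 30.0
turn [-0.  0. -0.] shift [0.     0.0011 0.0079]
```

Call:
move_arm(
  series=[
    [[0,0,0],[0,0.001,0.005],0],
    [[0,0,0],[0,0,0],0],
    [[0,0,0],[0,0,0],0],
    [[0,0,0],[0,0,0],0],
    [[0,0,0],[0,0,0],0],
  ],
)

```text
time_s: 25.65
tcp_pos: [0.6486, -0.0038, 0.0244]
ee_rot: [[0.059, -0.998, 0.0], [-0.998, -0.059, 0.0], [0.0, -0.0, -1.0]]
wrist_force: [-0.9, -0.7, -1.9]
gripper_width: 0.273
gripper_force: 30.0
```

Call:
move_arm(
  series=[
    [[0,0,0],[0,0,0.002],0],
    [[0,0,0],[0,0,0],0],
    [[0,0,0],[0,0,0],0],
    [[0,0,0],[0,0,0],0],
  ],
)

```text
time_s: 26.05
tcp_pos: [0.6487, -0.0038, 0.0238]
ee_rot: [[0.059, -0.998, 0.001], [-0.998, -0.059, 0.0], [0.0, -0.001, -1.0]]
wrist_force: [-1.0, -0.5, 0.8]
gripper_width: 0.271
gripper_force: 30.0
```

Call:
move_arm(
  series=[
    [[0,0,0],[0,0,-0.001],0.6],
    [[0,0,0],[0,0,0],0.6],
    [[0,0,0],[0,0,0],0.6],
    [[0,0,0],[0,0,0],0.6],
    [[0,0,0],[0,0,0],0.6],
    [[0,0,0],[0,0,0],0.6],
    [[0,0,0],[0,0,-0.03],0.6],
    [[0,0,0],[0,0,-0.06],0.6],
    [[0,0,0],[0,0,-0.09],0.6],
    [[0,0,0],[0,0,-0.09],0.6],
    [[0,0,0],[0,0,-0.09],1],
    [[0,0,0],[0,0,-0.09],1],
  ],
)

```text
time_s: 27.25
tcp_pos: [0.6482, -0.004, 0.2524]
ee_rot: [[0.059, -0.998, 0.002], [-0.998, -0.059, 0.0], [-0.0, -0.002, -1.0]]
wrist_force: [1.1, 0.7, 0.2]
gripper_width: 0.705
gripper_force: 0.0
```

```bash
python3 p.py 350 -500 245 3.4
```

```text
t 27.25 tcp [648.2  -4.  252.4] yaw_y -176.6 j6 -11 F [1.1 0.7 0.2] w 61.4 g 0.0
turn [-0.02  0.   -0.  ] shift [0.955  0.6541 0.0148]
```

Call:
move_arm(
  series=[
    [[0,0,0],[0.08,0.055,0],1],
    [[0,0,0],[0.08,0.055,0],1],
    [[0,0,0],[0.08,0.055,0],1],
    [[0,0,0],[0.08,0.055,0],1],
    [[0,0,0],[0.08,0.055,0],1],
    [[0,0,0],[0.08,0.055,0],1],
    [[0,0,0],[0.08,0.055,0],1],
    [[0,0,0],[0.08,0.055,0],1],
    [[0,0,0],[0.08,0.055,0],1],
    [[0,0,0],[0.08,0.055,0],1],
    [[0,0,0],[0.08,0.055,0],1],
    [[0,0,0],[0,0,0],1],
  ],
)

```text
time_s: 28.45
tcp_pos: [0.3692, -0.4648, 0.2498]
ee_rot: [[0.052, -0.999, 0.0], [-0.999, -0.052, -0.001], [0.001, 0.0, -1.0]]
wrist_force: [0.9, 0.2, -0.4]
gripper_width: 0.998
gripper_force: 0.0
```

```bash
python3 a.py | grep -v pin; cp pics/top0.png pics/top6.png; cp pics/scene0.png pics/scene6.png; python3 - <<'E'
import cv2,numpy as np
a=cv2.imread('pics/top6.png')
v=np.vstack([cv2.resize(a[135:205,345:425],(640,560),interpolation=cv2.INTER_CUBIC)]); cv2.imwrite('pics/v3.png',v)
b=cv2.imread('pics/scene6.png'); cv2.imwrite('pics/v4.png',cv2.resize(b[165:275,180:430],(800,352),interpolation=cv2.INTER_CUBIC))
E
```

```text
[ 0.36920584 -0.46476778  0.24975903] [[ 5.23235322e-02 -9.98630186e-01  1.25995693e-05]
 [-9.98629181e-01 -5.23234975e-02 -1.41781618e-03]
 [ 1.41653329e-03  6.16028531e-05 -9.99998995e-01]] [ 0.86429105  0.23127607 -0.39652712] 0.9983625398680981
top [ 0.24157612 -0.0271974   1.45805238] 412.74211087495206 -0.023095192776465368 [[-0.01, 0.98, -0.19], [-1.0, -0.01, 0.0], [0.0, 0.19, 0.98]]
cover_1 0.85 [341. 224.] [ 434.8 -105.7  152.    56.8   89.6]
cover_1 0.84 [284. 220.] [447.  108.  163.8  59.6 102.1]
cover_1 0.62 [224. 220.] [450.6 320.7 161.2  60.6 101.1]
straightedge 0.85 [315. 163.] [647.7  -2.7 149.1  25.8  89.7]
rest 0.81 [315. 171.] [628.9  -5.8 137.1  15.5  92.3]
plate 0.6 [244. 163.] [651.8 247.8 199.3 136.9  94.6]
nest 0.77 [386. 166.] [ 631.2 -253.   198.7  151.4   82.7]
knob 0.71 [366. 177.] [ 585.9 -180.6   80.    24.5   78. ]
scene [-0.70094483  0.52912869  0.6954306 ] 487.31506269267635 -0.04341697090799387 [[-0.41, 0.38, -0.83], [-0.91, -0.18, 0.37], [-0.0, 0.91, 0.42]]
cover_1 0.97 [296. 241.] [437.8 109.5 169.2  73.5 101.4]
cover_1 0.86 [218. 256.] [440.6 320.3 168.8  76.7 101.8]
cover_1 0.47 [341. 232.] [447.3 -37.3  60.7  26.9 138.6]
straightedge 0.77 [463. 210.] [ 353.  -412.1  192.6   47.4  165. ]
straightedge 0.57 [300. 205.] [627.    1.9 175.2  70.7  93.2]
straightedge 0.2 [392. 196.] [ 539.1 -293.   165.1   60.3  147.4]
rest 0.82 [304. 209.] [619.8  -2.7 157.7  58.3  93.3]
plate 0.82 [225. 224.] [643.1 247.8 207.  170.1  94.6]
plate 0.57 [388. 198.] [ 595.9 -328.8  172.3   63.4  149. ]
nest 0.67 [390. 196.] [ 605.3 -335.1  174.7   64.1  149. ]
knob 0.2 [295. 241.] [346.2 143.3 153.4  69.9 102. ]
```

View pics/v3.png

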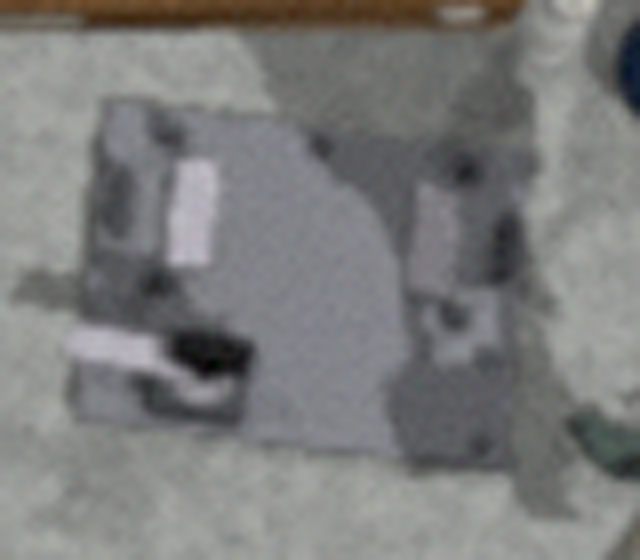

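View pics/v4.png

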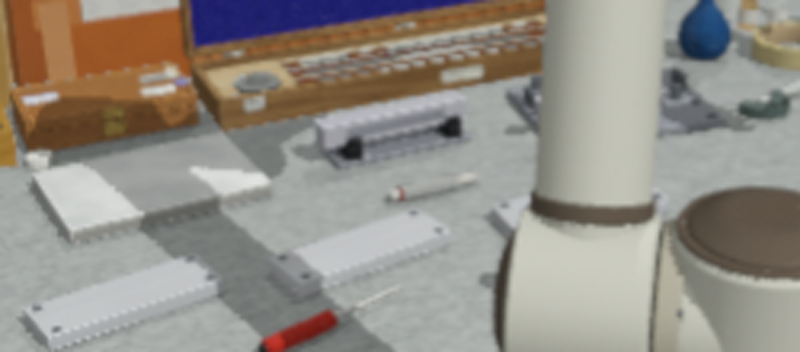

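The upper crop shows the nest base with corners near (103,98), (72,420), (515,465), (535,145) and two light support bars at (193,212) and (435,236). The scene crop shows the straightedge back in its rest and both good covers in place. Next I'll work out the nest pose.

```bash
cat > n.py <<'E'
from h import *
from scipy.optimize import least_squares
c=cap('top')
f=lambda P:np.array([(345+u/8-.44,135+v/8-.44) for u,v in P])
co=world(c,f([(103,98),(72,418),(515,463),(535,145)]),.01)[:,:2]*1000
ba=world(c,f([(193,212),(435,236)]),.016)[:,:2]*1000
print('corners',co.round(1).tolist(),'bars',ba.round(1).tolist(),ba.mean(0))
M=np.array([[50,98],[-100,98],[-100,-98],[50,-98.]])
g=lambda p,m:np.c_[np.cos(p[2])*m[:,0]-np.sin(p[2])*m[:,1]+p[0],np.sin(p[2])*m[:,0]+np.cos(p[2])*m[:,1]+p[1]]
s=least_squares(lambda p:(g(p,M)-co).ravel(),[656,-253,-.08]); p=s.x
print('fit',p[:2].round(1),np.degrees(p[2]).round(2),'res',s.fun.round(1))
print('bar line yaw',np.degrees(np.arctan2(*(ba[0]-ba[1])[::-1])).round(2))
# edge-based: contour of nest mask -> side lines
img=cv2.cvtColor(c['img'],cv2.COLOR_RGB2GRAY)
for nm,P in [('cover R',None)]:
    for d in r.cut_out('cover_1','top'):
        if d['centre'][0]>315: print(rect(c,d['pixels'],.014))
cv2.imwrite('pics/v5.png',cv2.resize(c['img'][205:245,310:370,::-1],(780,520),interpolation=cv2.INTER_CUBIC))
for x in pix(c,[[p[0],p[1],16]/np.array(1000.)]): print((x-[345-.44,135-.44])*8)
E
python3 n.py
```

```text
corners [[719.9, -165.1], [569.7, -147.7], [547.8, -346.3], [696.5, -362.5]] bars [[663.7, -204.1], [651.9, -313.6]] [ 657.81757178 -258.84595919]
fit [ 658.3 -258.2] -6.48 res [-0.9 -1.4  0.4 -1.9  0.1  2.   0.4  1.3]
bar line yaw 83.83
[ 436.5 -107.5  162.5   60.4   89.6]
[312.54244939 222.8801243 ]
```

View pics/v5.png

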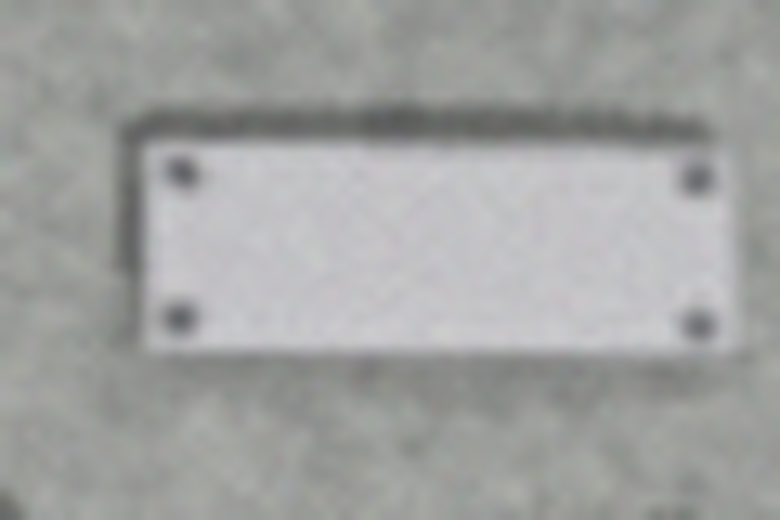

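The cover's bolt spots are at (181,172), (697,179), (180,318), (697,325), symmetric and nearly square to the image.

```bash
python3 - <<'E'
from h import *
c=cap('top')
P=np.array([(181,172),(697,179),(180,318),(697,325.)])/13+[310-.46,205-.46]
w=world(c,P,.014)*1000; print(w.round(1).tolist(), w.mean(0).round(1), np.degrees(np.arctan2(*((w[0]+w[2]-w[1]-w[3])[:2][::-1]))).round(2))
E
python3 p.py 435 -107.5 100 -0.4
```

```text
[[457.2, -38.6, 14.0], [454.5, -178.9, 14.0], [417.3, -38.0, 14.0], [414.6, -177.9, 14.0]] [ 435.9 -108.3   14. ] 88.86
t 29.9 tcp [ 372.5 -460.9  248.9] yaw_y -176.6 j6 39 F [0.3 0.4 1.1] w 87.0 g 0.0
turn [-0.    0.    0.66] shift [-0.7076 -0.1201  0.2977]
```

Call:
move_arm(
  series=[
    [[0,0,0.4],[0,0,0],1],
    [[0,0,0.39],[0,0,0],1],
    [[0,0,0],[-0.08,-0.014,0],1],
    [[0,0,0],[-0.08,-0.014,0],1],
    [[0,0,0],[-0.08,-0.014,0],1],
    [[0,0,0],[-0.08,-0.014,0.03],1],
    [[0,0,0],[-0.08,-0.014,0.05],1],
    [[0,0,0],[-0.08,-0.014,0.05],1],
    [[0,0,0],[-0.08,-0.014,0.05],1],
    [[0,0,0],[-0.08,-0.014,0.05],1],
    [[0,0,0],[-0.06,-0.008,0.05],1],
    [[0,0,0],[0,0,0],1],
  ],
)

```text
time_s: 31.1
tcp_pos: [0.4378, -0.1096, 0.1063]
ee_rot: [[-0.016, -1.0, -0.006], [-1.0, 0.016, 0.0], [-0.0, 0.006, -1.0]]
wrist_force: [-0.1, -0.2, 0.1]
gripper_width: 1.003
gripper_force: 0.0
```

Call:
move_arm(
  series=[
    [[0,0,0],[0,0,0],1],
    [[0,0,0],[0,0,0],1],
    [[0,0,0],[0,0,0],1],
  ],
)

```text
time_s: 31.4
tcp_pos: [0.4401, -0.1129, 0.1097]
ee_rot: [[-0.022, -1.0, 0.002], [-1.0, 0.022, 0.0], [-0.0, -0.002, -1.0]]
wrist_force: [0.6, -1.5, 0.3]
gripper_width: 1.002
gripper_force: 0.0
```

```bash
python3 p.py 435.9 -108.3 3 -1.1
```

```text
t 31.4 tcp [ 440.1 -112.9  109.7] yaw_y 178.8 j6 -7 F [ 0.6 -1.5  0.3] w 87.2 g 0.0
turn [-0.02  0.   -0.02] shift [-0.0091  0.0085  0.2135]
```

Call:
move_arm(
  series=[
    [[0,0,-0.02],[-0.009,0.0085,0.05],1],
    [[0,0,0],[0,0,0.06],1],
    [[0,0,0],[0,0,0.05],1],
    [[0,0,0],[0,0,0.035],1],
    [[0,0,0],[0,0,0.01],1],
    [[0,0,0],[0,0,0],1],
    [[0,0,0],[0,0,0],1],
    [[0,0,0],[0,0,0],1],
    [[0,0,0],[0,0,0],1],
  ],
)

```text
time_s: 32.3
tcp_pos: [0.436, -0.1075, 0.0072]
ee_rot: [[-0.018, -1.0, 0.002], [-1.0, 0.018, 0.0], [-0.0, -0.002, -1.0]]
wrist_force: [0.3, -0.2, 0.4]
gripper_width: 0.999
gripper_force: 0.0
```

```bash
python3 p.py 435.9 -108.3 3 -1.1
```

```text
t 32.3 tcp [ 436.  -107.5    7.2] yaw_y 179.0 j6 -8 F [ 0.3 -0.2  0.4] w 86.9 g 0.0
turn [-0.02  0.    0.01] shift [0.0016 0.0002 0.0085]
```

Call:
move_arm(
  series=[
    [[0,0,0],[0.0016,0,0.006],1],
    [[0,0,0],[0,0,0],1],
    [[0,0,0],[0,0,0],1],
    [[0,0,0],[0,0,0],0],
    [[0,0,0],[0,0,0],0],
    [[0,0,0],[0,0,0],0],
    [[0,0,0],[0,0,0],0],
    [[0,0,0],[0,0,0],0],
    [[0,0,0],[0,0,0],0],
    [[0,0,0],[0,0,0],0],
    [[0,0,0],[0,0,0],0],
    [[0,0,0],[0,0,0],0],
  ],
)

```text
time_s: 33.5
tcp_pos: [0.4356, -0.1083, 0.0034]
ee_rot: [[-0.018, -1.0, 0.001], [-1.0, 0.018, 0.0], [-0.0, -0.001, -1.0]]
wrist_force: [1.9, -1.2, -0.4]
gripper_width: 0.638
gripper_force: 30.0
```

```bash
python3 p.py 658.0 -258.5 100 -6.4
```

```text
t 33.5 tcp [ 435.6 -108.3    3.4] yaw_y 179.0 j6 -8 F [ 1.9 -1.2 -0.4] w 55.5 g 30.0
turn [-0.01  0.    0.94] shift [ 0.2489 -0.4756 -0.1932]
```

Call:
move_arm(
  series=[
    [[0,0,0],[0,0,-0.03],0],
    [[0,0,0],[0,0,-0.05],0],
    [[0,0,0],[0,0,-0.06],0],
    [[0,0,0],[0,0,-0.06],0],
    [[0,0,0.31],[0,0,-0.03],0],
    [[0,0,0.31],[0,0,0],0],
    [[0,0,0.32],[0,0,0],0],
    [[0,0,0],[0.03,-0.06,0],0],
    [[0,0,0],[0.03,-0.06,0],0],
    [[0,0,0],[0.03,-0.06,0],0],
    [[0,0,0],[0.03,-0.06,0],0],
    [[0,0,0],[0.03,-0.06,0],0],
  ],
)

```text
time_s: 34.7
tcp_pos: [0.5755, -0.2001, 0.1168]
ee_rot: [[-0.113, -0.994, -0.004], [-0.994, 0.113, 0.001], [-0.001, 0.004, -1.0]]
wrist_force: [0.9, -0.1, -3.6]
gripper_width: 0.639
gripper_force: 30.0
```

Call:
move_arm(
  series=[
    [[0,0,0],[0.03,-0.06,0],0],
    [[0,0,0],[0.03,-0.055,0],0],
    [[0,0,0],[0.02,-0.04,0],0],
    [[0,0,0],[0.019,-0.02,0],0],
    [[0,0,0],[0,0,0],0],
    [[0,0,0],[0,0,0],0],
    [[0,0,0],[0,0,0],0],
    [[0,0,0],[0,0,0],0],
  ],
)

```text
time_s: 35.5
tcp_pos: [0.6568, -0.258, 0.1184]
ee_rot: [[-0.111, -0.994, -0.001], [-0.994, 0.111, 0.0], [-0.0, 0.001, -1.0]]
wrist_force: [-0.0, -0.4, -3.2]
gripper_width: 0.639
gripper_force: 30.0
```

```bash
python3 p.py 658.0 -258.5 40 -6.4; python3 -c "
from h import *
c=cap('top'); cv2.imwrite('pics/v6.png',cv2.resize(c['img'][130:210,330:430,::-1],(800,640)[:2] and (750,600),interpolation=cv2.INTER_CUBIC))"
```

```text
t 35.5 tcp [ 656.8 -258.   118.4] yaw_y 173.6 j6 2 F [-0.  -0.4 -3.2] w 55.6 g 30.0
turn [0.01 0.   0.  ] shift [ 0.0008 -0.0025  0.1568]
```

View pics/v6.png

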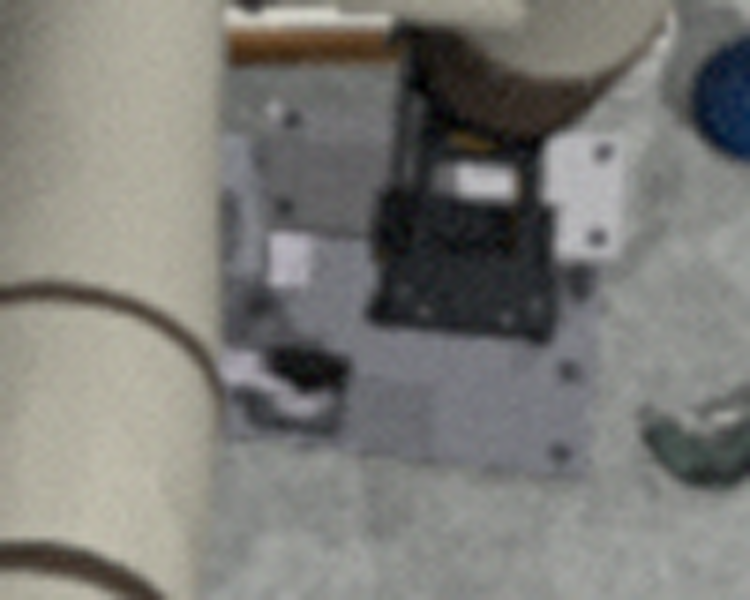

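The held cover shows all four spots at (292,118), (285,205), (603,151), (597,237). That gives me a direct check of the camera against the robot.

```bash
python3 - <<'E'
from h import *
c=cap('top')
g=cv2.cvtColor(c['img'],cv2.COLOR_RGB2GRAY)
P=np.array([(292,118),(285,205),(603,151),(597,237.)])/7.5+[330-.43,130-.43]
w=world(c,P,.129)*1000; print(w.round(1).tolist(), w.mean(0).round(1), np.degrees(np.arctan2(*((w[0]+w[1]-w[2]-w[3])[:2][::-1]))).round(2), np.array(r.sense()['tcp_pos'])*1000)
print(np.linalg.norm(w[0]-w[1]),np.linalg.norm(w[0]-w[2]))
E
```

```text
[[685.8, -191.2, 129.0], [645.1, -186.9, 129.0], [669.6, -330.5, 129.0], [629.6, -325.9, 129.0]] [ 657.5 -258.6  129. ] 83.51 [ 657.10765204 -258.08275025  118.68316397]
40.853498887997915 140.21310139643526
```

Call:
move_arm(
  series=[
    [[0,0,0],[0,-0.0018,0.05],0],
    [[0,0,0],[0,0,0.05],0],
    [[0,0,0],[0,0,0.04],0],
    [[0,0,0],[0,0,0.012],0],
    [[0,0,0],[0,0,0],0],
    [[0,0,0],[0,0,0],0],
    [[0,0,0],[0,0,0],0],
    [[0,0,0],[0,0,0],0],
    [[0,0,0],[0,0,0],0],
    [[0,0,0],[0,0,0],0],
  ],
)

```text
time_s: 36.6
tcp_pos: [0.6584, -0.2587, 0.0428]
ee_rot: [[-0.112, -0.994, 0.001], [-0.994, 0.112, -0.0], [-0.0, -0.001, -1.0]]
wrist_force: [0.6, 0.8, -2.2]
gripper_width: 0.644
gripper_force: 30.0
```

```bash
python3 p.py 657.6 -258.0 19.4 -6.4
```

```text
t 36.6 tcp [ 658.4 -258.7   42.8] yaw_y 173.6 j6 2 F [ 0.6  0.8 -2.2] w 56.1 g 30.0
turn [-0.01  0.   -0.  ] shift [-0.0013  0.0018  0.0467]
```

Call:
move_arm(
  series=[
    [[0,0,0],[-0.001,0.001,0.012],0],
    [[0,0,0],[0,0,0.01],0],
    [[0,0,0],[0,0,0],0],
    [[0,0,0],[0,0,0],0],
    [[0,0,0],[0,0,0],0],
  ],
)

```text
time_s: 37.1
tcp_pos: [0.658, -0.2582, 0.0314]
ee_rot: [[-0.112, -0.994, 0.0], [-0.994, 0.112, -0.0], [0.0, -0.0, -1.0]]
wrist_force: [-0.9, 0.0, -2.6]
gripper_width: 0.636
gripper_force: 30.0
```

Call:
move_arm(
  series=[
    [[0,0,0],[0,0,0.004],0],
    [[0,0,0],[0,0,0],0],
    [[0,0,0],[0,0,0],0],
  ],
)

```text
time_s: 37.4
tcp_pos: [0.6578, -0.2582, 0.0293]
ee_rot: [[-0.112, -0.994, -0.0], [-0.994, 0.112, -0.0], [0.0, 0.0, -1.0]]
wrist_force: [-0.4, -0.3, -2.5]
gripper_width: 0.637
gripper_force: 30.0
```

Call:
move_arm(
  series=[
    [[0,0,0],[0,0,0.004],0],
    [[0,0,0],[0,0,0],0],
    [[0,0,0],[0,0,0],0],
  ],
)

```text
time_s: 37.7
tcp_pos: [0.6578, -0.2581, 0.0272]
ee_rot: [[-0.112, -0.994, -0.0], [-0.994, 0.112, 0.0], [-0.0, 0.0, -1.0]]
wrist_force: [0.6, -0.7, -3.3]
gripper_width: 0.644
gripper_force: 30.0
```

Below the block tops with no contact. Carrying on down.

Call:
move_arm(
  series=[
    [[0,0,0],[0,0,0.005],0],
    [[0,0,0],[0,0,0.005],0],
    [[0,0,0],[0,0,0],0],
    [[0,0,0],[0,0,0],0],
  ],
)

```text
time_s: 38.1
tcp_pos: [0.6578, -0.2581, 0.0222]
ee_rot: [[-0.112, -0.994, -0.0], [-0.994, 0.112, 0.0], [0.0, 0.0, -1.0]]
wrist_force: [-0.1, 0.2, -2.9]
gripper_width: 0.639
gripper_force: 30.0
```

Call:
move_arm(
  series=[
    [[0,0,0],[0,0,0.003],0],
    [[0,0,0],[0,0,0],0],
    [[0,0,0],[0,0,0],0],
  ],
)

```text
time_s: 38.4
tcp_pos: [0.6578, -0.2581, 0.0208]
ee_rot: [[-0.112, -0.994, -0.0], [-0.994, 0.112, 0.0], [-0.0, 0.0, -1.0]]
wrist_force: [0.2, -0.2, -4.1]
gripper_width: 0.641
gripper_force: 30.0
```

Call:
move_arm(
  series=[
    [[0,0,0],[0,0,0.002],0],
    [[0,0,0],[0,0,0],0],
    [[0,0,0],[0,0,0],0],
  ],
)

```text
time_s: 38.7
tcp_pos: [0.6578, -0.2582, 0.0198]
ee_rot: [[-0.112, -0.994, -0.0], [-0.994, 0.112, 0.0], [-0.0, 0.0, -1.0]]
wrist_force: [-0.6, 0.7, -3.8]
gripper_width: 0.641
gripper_force: 30.0
```

Call:
move_arm(
  series=[
    [[0,0,0],[0,0,0.001],0],
    [[0,0,0],[0,0,0],0.8],
    [[0,0,0],[0,0,0],0.8],
    [[0,0,0],[0,0,0],0.8],
    [[0,0,0],[0,0,0],0.8],
    [[0,0,0],[0,0,-0.02],0.8],
    [[0,0,0],[0,0,-0.04],0.8],
    [[0,0,0],[0,0,-0.06],0.8],
    [[0,0,0],[0,0,-0.08],0.5],
    [[0,0,0],[0,0,0],0.5],
    [[0,0,0],[0,0,0],0.5],
    [[0,0,0],[0,0,0],0.5],
  ],
)

```text
time_s: 39.9
tcp_pos: [0.6572, -0.2579, 0.1188]
ee_rot: [[-0.112, -0.994, -0.001], [-0.994, 0.112, 0.001], [-0.001, 0.001, -1.0]]
wrist_force: [0.5, -0.6, 0.3]
gripper_width: 0.543
gripper_force: 0.0
```

```bash
python3 p.py 585.5 -205 120 -6.4; python3 -c "
from h import *
c=cap('top')
for d in r.pinpoint('knob','top'): print(d['score'],world(c,[d['centre']],.07)*1000)
for d in r.cut_out('cover_1','top'): print(d['centre'],rect(c,d['pixels'],.03))
cv2.imwrite('pics/v7.png',cv2.resize(c['img'][130:210,330:430,::-1],(750,600),interpolation=cv2.INTER_CUBIC))"
```

```text
t 39.9 tcp [ 657.2 -257.9  118.8] yaw_y 173.6 j6 2 F [ 0.5 -0.6  0.3] w 47.3 g 0.0
turn [ 0.01  0.01 -0.01] shift [-0.0892  0.1543 -0.0024]
0.43 [[ 585.53723298 -211.72037175   70.        ]]
[370.7, 161.5] [ 661.4 -210.7   64.6   63.3   88.5]
[224.4, 222.3] [447.6 315.8 159.7  63.  102. ]
[299.4, 211.8] [476.7  42.8   5.    2.5  44.5]
```

View pics/v7.png

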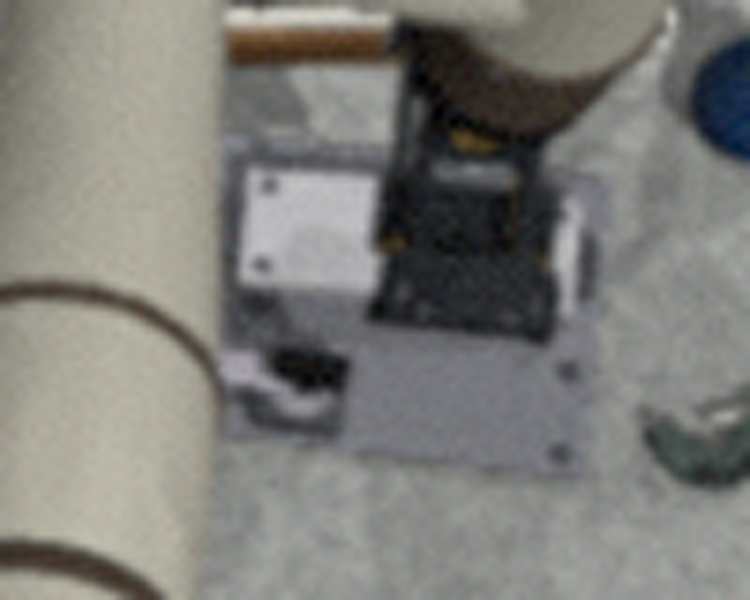

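The cover lies flat inside the pocket. The knob's black wing is at crop (310,367).

```bash
python3 - <<'E'
from h import *
c=cap('top'); g=c['img'].max(2)[172:186,362:380]
ys,xs=np.nonzero(g<60); print(len(xs)); 
print(world(c,[[xs.mean()+362,ys.mean()+172]],.072)*1000, world(c,[[xs.min()+362,179],[xs.max()+362,179]],.075)*1000)
E
```

```text
47
[[ 583.94386285 -201.91285219   72.        ]] [[ 582.36694197 -175.43175988   75.        ]
 [ 582.05976929 -230.67789536   75.        ]]
```

Call:
move_arm(
  series=[
    [[0,0,0],[-0.03,0.05,0],0.5],
    [[0,0,0],[-0.03,0.05,0],0.5],
    [[0,0,0],[-0.03,0.054,0],0.5],
    [[0,0,0],[0,0,0],0.5],
    [[0,0,0],[0,0,0],0.5],
    [[0,0,0],[0,0,0.04],0.5],
    [[0,0,0],[0,0,0.04],0.5],
    [[0,0,0],[0,0,0.03],0.5],
    [[0,0,0],[0,0,0],0.5],
    [[0,0,0],[0,0,0],0.5],
    [[0,0,0],[0,0,0],0.5],
    [[0,0,0],[0,0,0],0.5],
  ],
)

```text
time_s: 41.3
tcp_pos: [0.5872, -0.2051, 0.0654]
ee_rot: [[-0.112, -0.994, 0.002], [-0.994, 0.112, -0.0], [0.0, -0.002, -1.0]]
wrist_force: [0.4, 0.5, 0.1]
gripper_width: 0.499
gripper_force: 0.0
```

```bash
python3 p.py 585.3 -204.5 53 -6.4
```

```text
t 41.3 tcp [ 587.2 -205.1   65.4] yaw_y 173.6 j6 -2 F [0.4 0.5 0.1] w 43.4 g 0.0
turn [-0.02 -0.   -0.  ] shift [-0.0007  0.004   0.0248]
```

Call:
move_arm(
  series=[
    [[0,0,0],[0,0.003,0.02],0.5],
    [[0,0,0],[0,0,0.003],0.5],
    [[0,0,0],[0,0,0],0.5],
    [[0,0,0],[0,0,0],0.5],
    [[0,0,0],[0,0,0],0],
    [[0,0,0],[0,0,0],0],
    [[0,0,0],[0,0,0],0],
    [[0,0,0],[0,0,0],0],
    [[0,0,0],[0,0,0],0],
    [[0,0,0],[0,0,0],0],
    [[0,0,0],[0,0,0],0],
  ],
)

```text
time_s: 42.4
tcp_pos: [0.5856, -0.2048, 0.0532]
ee_rot: [[-0.112, -0.994, 0.002], [-0.994, 0.112, -0.0], [0.0, -0.002, -1.0]]
wrist_force: [1.4, -0.8, 1.0]
gripper_width: 0.142
gripper_force: 55.0
```

```bash
python3 p.py 585.3 -204.5 53 -6.4
```

```text
t 42.4 tcp [ 585.6 -204.8   53.2] yaw_y 173.6 j6 -2 F [ 1.4 -0.8  1. ] w 12.3 g 55.0
turn [-0.02 -0.   -0.  ] shift [-0.0006  0.0006  0.0005]
```

Call:
move_arm(
  series=[
    [[0,0,0],[0,0,0.004],0],
    [[0,0,0],[0,0,0.004],0],
    [[0,0,0],[0,0,0.003],0],
    [[0,0,0],[0,0,0],0],
    [[0,0,0],[0,0,0],0],
    [[0,0,0],[0,0,0],0],
  ],
)

```text
time_s: 43.0
tcp_pos: [0.5855, -0.2048, 0.0475]
ee_rot: [[-0.112, -0.994, 0.001], [-0.994, 0.112, -0.0], [0.0, -0.001, -1.0]]
wrist_force: [3.7, -0.7, 1.8]
gripper_width: 0.146
gripper_force: 55.0
```

Call:
move_arm(
  series=[
    [[0,0,0],[0,0,0.002],0],
    [[0,0,0],[0,0,0],0],
    [[0,0,0],[0,0,0],0],
  ],
)

```text
time_s: 43.3
tcp_pos: [0.5856, -0.2048, 0.0474]
ee_rot: [[-0.111, -0.994, 0.002], [-0.994, 0.111, -0.001], [0.0, -0.002, -1.0]]
wrist_force: [1.8, -0.5, 6.2]
gripper_width: 0.149
gripper_force: 55.2
```

Call:
move_arm(
  series=[
    [[0,0,0],[0,0,0.002],0],
    [[0,0,0],[0,0,0],0],
    [[0,0,0],[0,0,0],0],
  ],
)

```text
time_s: 43.6
tcp_pos: [0.5856, -0.2049, 0.0473]
ee_rot: [[-0.111, -0.994, 0.002], [-0.994, 0.111, -0.001], [0.001, -0.002, -1.0]]
wrist_force: [0.7, -0.5, 9.6]
gripper_width: 0.15
gripper_force: 55.4
```

Call:
move_arm(
  series=[
    [[0,0,0.7],[0,0,-0.001],0],
    [[0,0,0.7],[0,0,0],0],
    [[0,0,0.7],[0,0,0],0],
    [[0,0,0.7],[0,0,0],0],
    [[0,0,0.7],[0,0,0],0],
    [[0,0,0.7],[0,0,0],0],
    [[0,0,0.7],[0,0,0],0],
    [[0,0,0.7],[0,0,0],0],
    [[0,0,0.7],[0,0,0],0],
    [[0,0,0.7],[0,0,0],0],
    [[0,0,0.7],[0,0,0],0],
    [[0,0,0.7],[0,0,0],0],
  ],
)

```text
time_s: 44.8
tcp_pos: [0.5847, -0.2044, 0.0474]
ee_rot: [[-0.816, -0.579, -0.0], [-0.579, 0.816, -0.0], [0.0, -0.0, -1.0]]
wrist_force: [-1.3, 2.3, 10.1]
gripper_width: 0.145
gripper_force: 55.0
```

```bash
python3 p.py 585.6 -204.8 47.3 83.6; python3 -c "
from h import *
print(r.sense()['moment'])"
```

```text
t 44.8 tcp [ 584.7 -204.4   47.4] yaw_y 125.4 j6 -50 F [-1.3  2.3 10.1] w 12.6 g 55.0
turn [-0.   -0.    7.29] shift [-0.0018 -0.0006  0.0002]
[0.57556142 0.27118753 0.01472522]
```

Call:
move_arm(
  series=[
    [[0,0,0.8],[0,0,0],0],
    [[0,0,0.8],[0,0,0],0],
    [[0,0,0.8],[0,0,0],0],
    [[0,0,0.8],[0,0,0],0],
    [[0,0,0.8],[0,0,0],0],
    [[0,0,0.8],[0,0,0],0],
    [[0,0,0.8],[0,0,0],0],
    [[0,0,0.8],[0,0,0],0],
    [[0,0,0.5],[0,0,0],0],
    [[0,0,0.4],[0,0,0],0],
    [[0,0,0],[0,0,0],0],
    [[0,0,0],[0,0,0],0],
  ],
)

```text
time_s: 46.0
tcp_pos: [0.5845, -0.2036, 0.0474]
ee_rot: [[-0.994, 0.11, -0.001], [0.11, 0.994, 0.001], [0.001, 0.001, -1.0]]
wrist_force: [-0.7, 3.8, 11.3]
gripper_width: 0.148
gripper_force: 54.9
```

```bash
python3 p.py 585.6 -204.8 47.3 83.6; python3 -c "
from h import *
print(r.sense()['moment'])"
```

```text
t 46.0 tcp [ 584.5 -203.6   47.4] yaw_y 83.7 j6 -92 F [-0.7  3.8 11.3] w 12.9 g 54.9
turn [ 0.01 -0.01  0.01] shift [-0.0024 -0.0021  0.0001]
[ 1.29132381  0.32057948 -0.00375504]
```

Call:
move_arm(
  series=[
    [[0,0,0.3],[0,0,0],0],
    [[0,0,0.3],[0,0,0],0],
    [[0,0,0],[0,0,0],0],
    [[0,0,0],[0,0,0],0],
    [[0,0,0],[0,0,0],0],
  ],
)

```text
time_s: 46.5
tcp_pos: [0.5845, -0.2036, 0.0474]
ee_rot: [[-0.986, 0.167, -0.001], [0.167, 0.986, 0.0], [0.001, 0.0, -1.0]]
wrist_force: [-1.1, 3.7, 11.2]
gripper_width: 0.148
gripper_force: 53.6
```

```bash
python3 p.py 585.6 -204.8 47.3 83.6; python3 -c "
from h import *
print(r.sense()['moment'])"
```

```text
t 46.5 tcp [ 584.5 -203.6   47.4] yaw_y 80.4 j6 -95 F [-1.1  3.7 11.2] w 12.9 g 53.6
turn [ 0.   -0.01 -0.56] shift [-0.0024 -0.0021  0.0002]
[1.40056479 0.41131104 0.64589685]
```

At the stop: the moment about z is 0.65 N m and the press depth is unchanged. I'll relax, release and raise.

Call:
move_arm(
  series=[
    [[0,0,-0.5],[0,0,-0.002],0],
    [[0,0,0],[0,0,0],0.5],
    [[0,0,0],[0,0,0],0.5],
    [[0,0,0],[0,0,0],0.5],
    [[0,0,0],[0,0,0],0.5],
    [[0,0,0],[0,0,0],0.5],
    [[0,0,0],[0,0,-0.03],0.5],
    [[0,0,0],[0,0,-0.06],0.5],
    [[0,0,0],[0,0,-0.09],0.5],
    [[0,0,0],[0,0,-0.09],1],
    [[0,0,0],[0,0,-0.09],1],
    [[0,0,0],[0,0,0],1],
  ],
)

```text
time_s: 47.7
tcp_pos: [0.5882, -0.2056, 0.2346]
ee_rot: [[-0.993, 0.12, 0.014], [0.12, 0.993, -0.003], [-0.014, -0.002, -1.0]]
wrist_force: [0.5, 0.8, -0.0]
gripper_width: 0.69
gripper_force: 0.0
```

```bash
python3 p.py 430 -400 220 11.5
```

```text
t 47.7 tcp [ 588.2 -205.6  234.6] yaw_y 83.1 j6 -93 F [ 0.5  0.8 -0. ] w 60.0 g 0.0
turn [ 0.07  0.13 12.5 ] shift [-0.3179 -0.3875  0.0292]
```

Call:
move_arm(
  series=[
    [[0,0,0],[0.045,-0.07,0],1],
    [[0,0,0],[0.045,-0.07,0],1],
    [[0,0,0],[0.045,-0.07,0],1],
    [[0,0,0],[0.045,-0.07,0],1],
    [[0,0,0],[0.045,-0.07,0],1],
    [[0,0,0],[0.045,-0.07,0],1],
    [[0,0,-1],[0,0,0],1],
    [[0,0,-1],[0,0,0],1],
    [[0,0,-1],[0,0,0],1],
    [[0,0,-1],[0,0,0],1],
    [[0,0,-1],[0,0,0],1],
    [[0,0,-1],[0,0,0],1],
  ],
)

```text
time_s: 48.9
tcp_pos: [0.4251, -0.3964, 0.226]
ee_rot: [[-0.886, -0.464, -0.001], [-0.464, 0.886, 0.001], [0.001, 0.002, -1.0]]
wrist_force: [-0.7, 0.3, 0.1]
gripper_width: 0.998
gripper_force: 0.0
```

Call:
move_arm(
  series=[
    [[0,0,-1],[0,0,0],1],
    [[0,0,-1],[0,0,0],1],
    [[0,0,-1],[0,0,0],1],
    [[0,0,-1],[0,0,0],1],
    [[0,0,-1],[0,0,0],1],
    [[0,0,-1],[0,0,0],1],
    [[0,0,-1],[0,0,0],1],
    [[0,0,-1],[0,0,0],1],
    [[0,0,-1],[0,0,0],1],
    [[0,0,-1],[0,0,0],1],
    [[0,0,-1],[0,0,0],1],
    [[0,0,-1],[0,0,0],1],
  ],
)

```text
time_s: 50.1
tcp_pos: [0.4251, -0.3964, 0.2259]
ee_rot: [[0.112, -0.994, -0.001], [-0.994, -0.112, 0.001], [-0.001, 0.001, -1.0]]
wrist_force: [0.9, 0.5, 0.2]
gripper_width: 0.999
gripper_force: 0.0
```

```bash
python3 a.py | grep -v pin|grep -v knob; python3 - <<'E'
import cv2,numpy as np
a=cv2.imread('pics/top0.png'); f=lambda r0,r1,c0,c1:cv2.resize(a[r0:r1,c0:c1],(760,290),interpolation=cv2.INTER_CUBIC)
cv2.imwrite('pics/v8.png',np.vstack([f(198,247,195,323),f(140,198,280,432)]))
E
python3 p.py 447 107 120 11.8
```

```text
[ 0.42508601 -0.39641045  0.22594058] [[ 0.11175387 -0.99373495 -0.00138441]
 [-0.99373498 -0.11175557  0.0012138 ]
 [-0.00136091  0.00124009 -0.99999831]] [0.86552548 0.51664536 0.20434743] 0.9990394815255225
top [ 0.24157612 -0.0271974   1.45805238] 412.74211087495206 -0.023095192776465368 [[-0.01, 0.98, -0.19], [-1.0, -0.01, 0.0], [0.0, 0.19, 0.98]]
cover_1 0.77 [283. 220.] [446.3 108.1 158.2  57.2 101.9]
cover_1 0.73 [374. 162.] [ 664.6 -229.9  101.1   61.3   83.5]
cover_1 0.56 [225. 220.] [450.6 318.9 158.8  61.4 101.2]
straightedge 0.94 [312. 163.] [644.   -2.8 164.4  33.5  93.9]
straightedge 0.61 [438. 244.] [ 374.9 -439.3  106.4   28.   165.5]
rest 0.59 [315. 171.] [626.5  -9.3 144.   22.3  89.7]
plate 0.93 [244. 162.] [653.1 248.4 199.2 140.9  94.4]
nest 0.96 [371. 173.] [ 634.4 -227.4  151.7  141.7  172.8]
scene [-0.70094483  0.52912869  0.6954306 ] 487.31506269267635 -0.04341697090799387 [[-0.41, 0.38, -0.83], [-0.91, -0.18, 0.37], [-0.0, 0.91, 0.42]]
cover_1 0.91 [294. 241.] [435.3 109.1 174.2  78.5 101.4]
cover_1 0.57 [217. 255.] [441.  321.4 167.2  81.4 101.3]
cover_1 0.34 [227. 225.] [642.5 248.6 205.  165.6  94.9]
straightedge 0.6 [300. 202.] [6.250e+02 4.000e-01 1.801e+02 7.770e+01 9.610e+01]
straightedge 0.57 [459. 214.] [ 356.6 -410.4  185.6   46.3  165.1]
rest 0.6 [304. 207.] [619.4  -2.7 158.4  57.3  94. ]
plate 0.86 [227. 223.] [640.6 248.7 204.6 166.1  94.6]
plate 0.27 [386. 188.] [ 665.4 -341.9   74.5   28.5  149.2]
nest 0.63 [388. 200.] [ 596.1 -306.3  112.1   77.3  170.5]
t 51.4 tcp [ 425.5 -396.8  226.9] yaw_y -173.8 j6 33 F [-0.2 -0.4 -0.4] w 87.2 g 0.0
turn [-0.   -0.   -0.98] shift [-0.9776 -0.2482  0.2137]
```

View pics/v8.png

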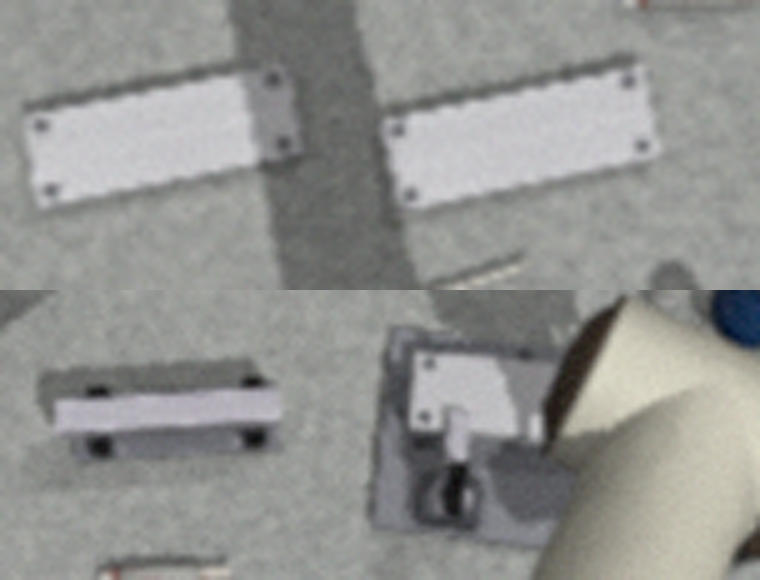

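The toe now lies over the seated cover's edge and the straightedge is in its rest. The good covers are at (446.5,108) and (450.5,319), with a screwdriver tip near the first one, so I'll open only 0.8.

Call:
move_arm(
  series=[
    [[0,0,-0.99],[0,0,0],1],
    [[0,0,0],[-0.09,-0.022,0],0.8],
    [[0,0,0],[-0.09,-0.022,0],0.8],
    [[0,0,0],[-0.09,-0.022,0],0.8],
    [[0,0,0],[-0.09,-0.022,0],0.8],
    [[0,0,0],[-0.09,-0.022,0],0.8],
    [[0,0,0],[-0.09,-0.022,0],0.8],
    [[0,0,0],[-0.09,-0.022,0],0.8],
    [[0,0,0],[-0.09,-0.022,0],0.8],
    [[0,0,0],[-0.09,-0.022,0.02],0.8],
    [[0,0,0],[-0.09,-0.022,0.04],0.8],
    [[0,0,0],[-0.075,-0.022,0.05],0.8],
  ],
)

```text
time_s: 52.6
tcp_pos: [0.4442, 0.1074, 0.1728]
ee_rot: [[0.207, -0.978, 0.004], [-0.978, -0.207, 0.002], [-0.001, -0.004, -1.0]]
wrist_force: [-0.0, 0.1, -0.9]
gripper_width: 0.801
gripper_force: 0.0
```

Call:
move_arm(
  series=[
    [[0,0,0],[0,0,0.05],0.8],
    [[0,0,0],[0,0,0.05],0.8],
    [[0,0,0],[0,0,0],0.8],
    [[0,0,0],[0,0,0],0.8],
    [[0,0,0],[0,0,0],0.8],
    [[0,0,0],[0,0,0],0.8],
  ],
)

```text
time_s: 53.2
tcp_pos: [0.4446, 0.1049, 0.1235]
ee_rot: [[0.205, -0.979, 0.003], [-0.979, -0.205, 0.002], [-0.001, -0.003, -1.0]]
wrist_force: [-0.8, 0.3, 0.1]
gripper_width: 0.803
gripper_force: 0.0
```

```bash
python3 p.py 446.5 107.5 3.5 11.9
```

```text
t 53.2 tcp [444.6 104.9 123.5] yaw_y -168.2 j6 -22 F [-0.8  0.3  0.1] w 69.8 g 0.0
turn [-0.03  0.01 -0.01] shift [-0.0042 -0.0048  0.2399]
```

Call:
move_arm(
  series=[
    [[0,0,0],[-0.004,-0.004,0.05],0.8],
    [[0,0,0],[0,0,0.07],0.8],
    [[0,0,0],[0,0,0.06],0.8],
    [[0,0,0],[0,0,0.035],0.8],
    [[0,0,0],[0,0,0.015],0.8],
    [[0,0,0],[0,0,0.005],0.8],
    [[0,0,0],[0,0,0],0.8],
    [[0,0,0],[0,0,0],0.8],
    [[0,0,0],[0,0,0],0.8],
    [[0,0,0],[0,0,0],0.8],
  ],
)

```text
time_s: 54.2
tcp_pos: [0.4456, 0.1074, 0.0052]
ee_rot: [[0.206, -0.979, 0.001], [-0.979, -0.206, 0.001], [-0.001, -0.001, -1.0]]
wrist_force: [-0.2, 0.3, 0.7]
gripper_width: 0.8
gripper_force: 0.0
```

```bash
python3 p.py 446.5 107.5 3.5 11.9
```

```text
t 54.2 tcp [445.6 107.4   5.2] yaw_y -168.1 j6 -22 F [-0.2  0.3  0.7] w 69.6 g 0.0
turn [-0.01  0.01 -0.01] shift [ 0.0001 -0.0018  0.0034]
```

Call:
move_arm(
  series=[
    [[0,0,0],[0,0,0.001],0],
    [[0,0,0],[0,0,0],0],
    [[0,0,0],[0,0,0],0],
    [[0,0,0],[0,0,0],0],
    [[0,0,0],[0,0,0],0],
    [[0,0,0],[0,0,0],0],
  ],
)

```text
time_s: 54.8
tcp_pos: [0.4459, 0.1075, 0.0042]
ee_rot: [[0.206, -0.979, 0.001], [-0.979, -0.206, 0.001], [-0.0, -0.001, -1.0]]
wrist_force: [2.1, 0.7, -0.0]
gripper_width: 0.643
gripper_force: 30.0
```

```bash
python3 p.py 654 248 100 4.4
```

```text
t 54.8 tcp [445.9 107.5   4.2] yaw_y -168.1 j6 -22 F [ 2.1  0.7 -0. ] w 55.9 g 30.0
turn [-0.01  0.01  1.31] shift [-0.2482 -0.4365 -0.1916]
```

Call:
move_arm(
  series=[
    [[0,0,0],[0,0,-0.03],0],
    [[0,0,0],[0,0,-0.05],0],
    [[0,0,0],[0,0,-0.06],0],
    [[0,0,0],[0,0,-0.05],0],
    [[0,0,0.44],[0,0,0],0],
    [[0,0,0.44],[0,0,0],0],
    [[0,0,0.43],[0,0,0],0],
    [[0,0,0],[-0.035,-0.062,0],0],
    [[0,0,0],[-0.035,-0.062,0],0],
    [[0,0,0],[-0.035,-0.062,0],0],
    [[0,0,0],[-0.035,-0.062,0],0],
    [[0,0,0],[-0.035,-0.062,0],0],
  ],
)

```text
time_s: 56.0
tcp_pos: [0.5922, 0.2059, 0.097]
ee_rot: [[0.075, -0.997, -0.005], [-0.997, -0.075, -0.002], [0.002, 0.005, -1.0]]
wrist_force: [0.7, -0.6, -3.3]
gripper_width: 0.638
gripper_force: 30.0
```

Call:
move_arm(
  series=[
    [[0,0,0],[-0.035,-0.062,0],0],
    [[0,0,0],[-0.038,-0.064,0],0],
    [[0,0,0],[0,0,0],0],
    [[0,0,0],[0,0,0],0],
    [[0,0,0],[0,0,0],0],
    [[0,0,0],[0,0,0],0],
  ],
)

```text
time_s: 56.6
tcp_pos: [0.652, 0.2465, 0.0987]
ee_rot: [[0.076, -0.997, -0.002], [-0.997, -0.076, -0.001], [0.001, 0.002, -1.0]]
wrist_force: [0.3, 0.6, -3.4]
gripper_width: 0.635
gripper_force: 30.0
```

```bash
python3 p.py 654 248 23 4.4
```

```text
t 56.6 tcp [652.  246.5  98.7] yaw_y -175.7 j6 -30 F [ 0.3  0.6 -3.4] w 55.2 g 30.0
turn [ 0.02 -0.01 -0.01] shift [-0.0028 -0.0043  0.1514]
```

Call:
move_arm(
  series=[
    [[0,0,0],[-0.001,-0.001,0.05],0],
    [[0,0,0],[0,0,0.05],0],
    [[0,0,0],[0,0,0.035],0],
    [[0,0,0],[0,0,0.015],0],
    [[0,0,0],[0,0,0],0],
    [[0,0,0],[0,0,0],0],
    [[0,0,0],[0,0,0],0],
    [[0,0,0],[0,0,0],0],
    [[0,0,0],[0,0,0],0],
  ],
)

```text
time_s: 57.5
tcp_pos: [0.6539, 0.248, 0.0249]
ee_rot: [[0.076, -0.997, 0.001], [-0.997, -0.076, 0.001], [-0.001, -0.001, -1.0]]
wrist_force: [-0.6, -0.8, -3.6]
gripper_width: 0.643
gripper_force: 30.0
```

Call:
move_arm(
  series=[
    [[0,0,0],[0,0,0.003],0],
    [[0,0,0],[0,0,0],0],
    [[0,0,0],[0,0,0],0],
  ],
)

```text
time_s: 57.8
tcp_pos: [0.6536, 0.2478, 0.0224]
ee_rot: [[0.076, -0.997, -0.0], [-0.997, -0.076, -0.0], [0.0, 0.0, -1.0]]
wrist_force: [0.6, 0.5, -3.1]
gripper_width: 0.633
gripper_force: 30.0
```

Call:
move_arm(
  series=[
    [[0,0,0],[0,0,0.002],0],
    [[0,0,0],[0,0,0],0],
    [[0,0,0],[0,0,0],0],
  ],
)

```text
time_s: 58.1
tcp_pos: [0.6536, 0.2478, 0.0214]
ee_rot: [[0.076, -0.997, -0.0], [-0.997, -0.076, -0.0], [0.0, 0.0, -1.0]]
wrist_force: [0.1, 0.4, -3.6]
gripper_width: 0.639
gripper_force: 30.0
```

Call:
move_arm(
  series=[
    [[0,0,0],[0,0,0.003],0],
    [[0,0,0],[0,0,0],0],
    [[0,0,0],[0,0,0],0],
  ],
)

```text
time_s: 58.4
tcp_pos: [0.6536, 0.2478, 0.0199]
ee_rot: [[0.076, -0.997, -0.0], [-0.997, -0.076, -0.0], [0.0, 0.0, -1.0]]
wrist_force: [-0.7, -1.3, -3.7]
gripper_width: 0.638
gripper_force: 30.0
```

Call:
move_arm(
  series=[
    [[0,0,0],[0,0,0.001],0],
    [[0,0,0],[0,0,0],0],
    [[0,0,0],[0,0,0],0],
  ],
)

```text
time_s: 58.7
tcp_pos: [0.6536, 0.2478, 0.0195]
ee_rot: [[0.076, -0.997, -0.0], [-0.997, -0.076, -0.0], [0.0, 0.0, -1.0]]
wrist_force: [0.2, -0.7, -4.1]
gripper_width: 0.639
gripper_force: 30.0
```

Call:
move_arm(
  series=[
    [[0,0,0],[0,0,0.001],0],
    [[0,0,0],[0,0,0],0],
    [[0,0,0],[0,0,0],0],
  ],
)

```text
time_s: 59.0
tcp_pos: [0.6537, 0.2479, 0.0193]
ee_rot: [[0.076, -0.997, 0.0], [-0.997, -0.076, 0.0], [-0.0, -0.0, -1.0]]
wrist_force: [-0.5, -0.4, -2.8]
gripper_width: 0.638
gripper_force: 30.0
```

Call:
move_arm(
  series=[
    [[0,0,0],[0,0,0],0.85],
    [[0,0,0],[0,0,0],0.85],
    [[0,0,0],[0,0,0],0.85],
    [[0,0,0],[0,0,0],0.85],
    [[0,0,0],[0,0,-0.02],0.85],
    [[0,0,0],[0,0,-0.04],0.85],
    [[0,0,0],[0,0,-0.06],0.85],
    [[0,0,0],[0,0,-0.08],0.85],
    [[0,0,0],[0,0,0],0.85],
    [[0,0,0],[0,0,0],0.85],
  ],
)

```text
time_s: 60.0
tcp_pos: [0.6543, 0.2483, 0.1215]
ee_rot: [[0.076, -0.997, 0.003], [-0.997, -0.076, 0.002], [-0.002, -0.004, -1.0]]
wrist_force: [-0.3, -0.4, -0.6]
gripper_width: 0.85
gripper_force: 0.0
```

```bash
python3 a.py | grep cover_1 | grep -v pin; python3 p.py 450.5 319 100 11.3
```

```text
cover_1 0.78 [256. 163.] [658.8 206.5  74.7  61.2  95.6]
cover_1 0.62 [385. 163.] [ 661.3 -256.9  162.8   61.5   83.5]
cover_1 0.61 [232. 220.] [456.9 288.2 101.5  59.8 100.1]
cover_1 0.2 [314. 164.] [653.6  -2.2 160.7  30.2  93.4]
cover_1 0.76 [216. 258.] [441.6 321.7 163.   79.7 101.1]
cover_1 0.74 [271. 266.] [333.4 202.8  82.3  25.7 110.6]
cover_1 0.73 [228. 215.] [669.8 242.6 172.7  95.4  92. ]
cover_1 0.72 [381. 189.] [ 677.9 -314.1   91.8   89.7  166.5]
t 61.3 tcp [653.6 247.8 119. ] yaw_y -175.6 j6 -30 F [-0.4 -0.7  0.4] w 73.5 g 0.0
turn [-0.    0.   -1.21] shift [-0.2192  0.3705  0.0381]
```

Call:
move_arm(
  series=[
    [[0,0,-0.6],[0,0,0],0.85],
    [[0,0,-0.61],[0,0,0],0.85],
    [[0,0,0],[-0.036,0.062,0],0.85],
    [[0,0,0],[-0.036,0.062,0],0.85],
    [[0,0,0],[-0.036,0.062,0],0.85],
    [[0,0,0],[-0.036,0.062,0.01],0.85],
    [[0,0,0],[-0.036,0.062,0.01],0.85],
    [[0,0,0],[-0.039,0.061,0.01],0.85],
    [[0,0,0],[0,0,0],0.85],
    [[0,0,0],[0,0,0],0.85],
    [[0,0,0],[0,0,0],0.85],
    [[0,0,0],[0,0,0],0.85],
  ],
)

```text
time_s: 62.5
tcp_pos: [0.4513, 0.3188, 0.1041]
ee_rot: [[0.194, -0.981, 0.0], [-0.981, -0.194, 0.0], [-0.0, -0.001, -1.0]]
wrist_force: [-0.1, 0.0, 1.2]
gripper_width: 0.848
gripper_force: 0.0
```

```bash
python3 p.py 450.5 319 3.8 11.3
```

```text
t 62.5 tcp [451.3 318.8 104.1] yaw_y -168.8 j6 -41 F [-0.1  0.   1.2] w 73.8 g 0.0
turn [-0.01  0.   -0.01] shift [-0.0007  0.0014  0.2007]
```

Call:
move_arm(
  series=[
    [[0,0,0],[0,0.001,0.05],0.85],
    [[0,0,0],[0,0,0.06],0.85],
    [[0,0,0],[0,0,0.05],0.85],
    [[0,0,0],[0,0,0.03],0.85],
    [[0,0,0],[0,0,0.007],0.85],
    [[0,0,0],[0,0,0],0.85],
    [[0,0,0],[0,0,0],0.85],
    [[0,0,0],[0,0,0],0.85],
    [[0,0,0],[0,0,0],0.85],
  ],
)

```text
time_s: 63.4
tcp_pos: [0.4502, 0.3192, 0.0065]
ee_rot: [[0.196, -0.981, 0.001], [-0.981, -0.196, 0.001], [-0.001, -0.002, -1.0]]
wrist_force: [0.4, -0.0, -0.6]
gripper_width: 0.853
gripper_force: 0.0
```

```bash
python3 p.py 450.5 319 3.8 11.3
```

```text
t 63.4 tcp [450.2 319.2   6.5] yaw_y -168.7 j6 -41 F [ 0.4 -0.  -0.6] w 74.2 g 0.0
turn [-0.02  0.01 -0.  ] shift [ 0.0006 -0.0004  0.0053]
```

Call:
move_arm(
  series=[
    [[0,0,0],[0,0,0.003],0.85],
    [[0,0,0],[0,0,0],0.85],
    [[0,0,0],[0,0,0],0],
    [[0,0,0],[0,0,0],0],
    [[0,0,0],[0,0,0],0],
    [[0,0,0],[0,0,0],0],
    [[0,0,0],[0,0,0],0],
    [[0,0,0],[0,0,0],0],
    [[0,0,0],[0,0,0],0],
  ],
)

```text
time_s: 64.3
tcp_pos: [0.4501, 0.3191, 0.0041]
ee_rot: [[0.196, -0.981, 0.001], [-0.981, -0.196, 0.001], [-0.0, -0.001, -1.0]]
wrist_force: [2.4, 0.6, -1.3]
gripper_width: 0.635
gripper_force: 30.0
```

```bash
python3 p.py 653.6 247.8 104 4.4
```

```text
t 64.3 tcp [450.1 319.1   4.1] yaw_y -168.7 j6 -41 F [ 2.4  0.6 -1.3] w 55.3 g 30.0
turn [-0.01  0.01  1.2 ] shift [ 0.1734 -0.3949 -0.1998]
```

Call:
move_arm(
  series=[
    [[0,0,0],[0,0,-0.03],0],
    [[0,0,0],[0,0,-0.05],0],
    [[0,0,0],[0,0,-0.06],0],
    [[0,0,0],[0,0,-0.06],0],
    [[0,0,0.4],[0,0,0],0],
    [[0,0,0.4],[0,0,0],0],
    [[0,0,0.4],[0,0,0],0],
    [[0,0,0],[0.028,-0.062,0],0],
    [[0,0,0],[0.028,-0.062,0],0],
    [[0,0,0],[0.028,-0.062,0],0],
    [[0,0,0],[0.028,-0.062,0],0],
    [[0,0,0],[0.028,-0.062,0],0],
  ],
)

```text
time_s: 65.5
tcp_pos: [0.6092, 0.2596, 0.1021]
ee_rot: [[0.076, -0.997, -0.005], [-0.997, -0.076, -0.002], [0.001, 0.005, -1.0]]
wrist_force: [0.1, -0.1, -4.4]
gripper_width: 0.638
gripper_force: 30.0
```

Call:
move_arm(
  series=[
    [[0,0,0],[0.028,-0.07,0],0],
    [[0,0,0],[0.005,-0.014,0],0],
    [[0,0,0],[0,0,0],0],
    [[0,0,0],[0,0,0],0],
    [[0,0,0],[0,0,0],0],
    [[0,0,0],[0,0,0],0],
    [[0,0,0],[0,0,0],0],
  ],
)

```text
time_s: 66.2
tcp_pos: [0.6522, 0.2483, 0.1044]
ee_rot: [[0.078, -0.997, 0.0], [-0.997, -0.078, 0.0], [-0.0, -0.0, -1.0]]
wrist_force: [-0.1, 0.1, -4.1]
gripper_width: 0.635
gripper_force: 30.0
```

```bash
python3 p.py 653.6 247.8 37 4.4; python3 -c "
from h import *
c=cap('top','top9'); d=cap('scene','scene9')
for q in r.cut_out('cover_1','scene'): print(q['score'],q['centre'])
cv2.imwrite('pics/v9.png',cv2.resize(d['img'][190:290,170:320,::-1],(750,500),interpolation=cv2.INTER_CUBIC))"
```

```text
t 66.2 tcp [652.2 248.3 104.4] yaw_y -175.5 j6 -30 F [-0.1  0.1 -4.1] w 55.2 g 30.0
turn [-0.    0.    0.01] shift [ 0.0013 -0.0028  0.1348]
0.81 [229.7, 215.3]
0.78 [377.2, 184.1]
0.56 [215.2, 191.2]
```

View pics/v9.png

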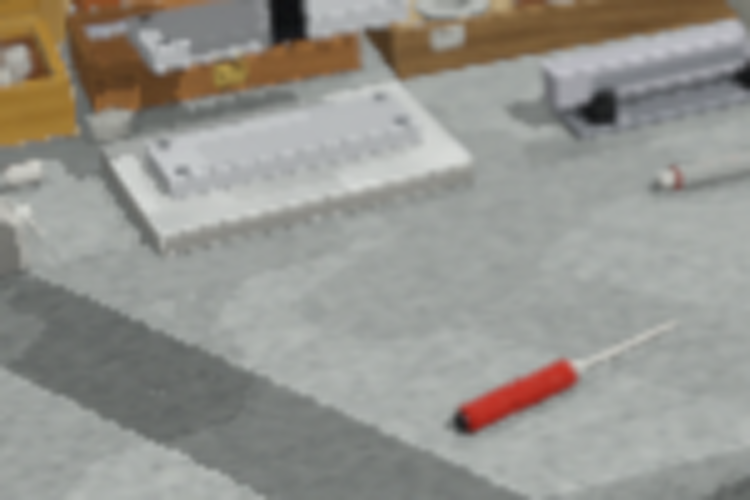

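The first cover lies flat on the plate, around crop (285,140), and the second hangs above it. Lowering now.

Call:
move_arm(
  series=[
    [[0,0,0],[0.001,-0.002,0.05],0],
    [[0,0,0],[0,0,0.04],0],
    [[0,0,0],[0,0,0.03],0],
    [[0,0,0],[0,0,0.015],0],
    [[0,0,0],[0,0,0],0],
    [[0,0,0],[0,0,0],0],
    [[0,0,0],[0,0,0],0],
    [[0,0,0],[0,0,0],0],
    [[0,0,0],[0,0,0],0],
  ],
)

```text
time_s: 67.25
tcp_pos: [0.6542, 0.2475, 0.0373]
ee_rot: [[0.077, -0.997, 0.001], [-0.997, -0.077, 0.001], [-0.001, -0.001, -1.0]]
wrist_force: [-0.3, -0.2, -3.9]
gripper_width: 0.642
gripper_force: 30.0
```

Call:
move_arm(
  series=[
    [[0,0,0],[0,0,0.003],0],
    [[0,0,0],[0,0,0],0],
    [[0,0,0],[0,0,0],0],
    [[0,0,0],[0,0,0],0],
  ],
)

```text
time_s: 67.65
tcp_pos: [0.6539, 0.2473, 0.035]
ee_rot: [[0.077, -0.997, 0.0], [-0.997, -0.077, -0.0], [0.0, 0.0, -1.0]]
wrist_force: [-0.2, -1.0, -4.4]
gripper_width: 0.638
gripper_force: 30.0
```

Call:
move_arm(
  series=[
    [[0,0,0],[0,0,0.002],0],
    [[0,0,0],[0,0,0],0],
    [[0,0,0],[0,0,0],0],
    [[0,0,0],[0,0,0],0],
  ],
)

```text
time_s: 68.05
tcp_pos: [0.6539, 0.2473, 0.034]
ee_rot: [[0.077, -0.997, -0.0], [-0.997, -0.077, 0.0], [-0.0, 0.0, -1.0]]
wrist_force: [-0.6, 0.5, -3.9]
gripper_width: 0.642
gripper_force: 30.0
```

Call:
move_arm(
  series=[
    [[0,0,0],[0,0,0.0015],0],
    [[0,0,0],[0,0,0],0],
    [[0,0,0],[0,0,0],0],
    [[0,0,0],[0,0,0],0],
  ],
)

```text
time_s: 68.45
tcp_pos: [0.6539, 0.2473, 0.0333]
ee_rot: [[0.077, -0.997, -0.0], [-0.997, -0.077, -0.0], [0.0, 0.0, -1.0]]
wrist_force: [0.3, -0.8, -4.2]
gripper_width: 0.643
gripper_force: 30.0
```

Call:
move_arm(
  series=[
    [[0,0,0],[0,0,0.001],0],
    [[0,0,0],[0,0,0],0],
    [[0,0,0],[0,0,0],0],
    [[0,0,0],[0,0,0],0],
  ],
)

```text
time_s: 68.85
tcp_pos: [0.6539, 0.2473, 0.0332]
ee_rot: [[0.077, -0.997, 0.0], [-0.997, -0.077, 0.0], [0.0, -0.0, -1.0]]
wrist_force: [-1.4, -0.6, -0.4]
gripper_width: 0.636
gripper_force: 30.0
```

Contact. Release, raise and withdraw.

Call:
move_arm(
  series=[
    [[0,0,0],[0,0,0],0.85],
    [[0,0,0],[0,0,0],0.85],
    [[0,0,0],[0,0,0],0.85],
    [[0,0,0],[0,0,0],0.85],
    [[0,0,0],[0,0,-0.02],0.85],
    [[0,0,0],[0,0,-0.04],0.85],
    [[0,0,0],[0,0,-0.08],0.85],
    [[0,0,0],[0,0,-0.09],0.85],
    [[0,0,0],[0,0,-0.09],0.85],
    [[0,0,0],[0.05,0.07,0],0.85],
    [[0,0,0],[0.05,0.07,0],0.85],
    [[0,0,0],[0.05,0.07,0],0.85],
  ],
)

```text
time_s: 70.05
tcp_pos: [0.554, 0.1637, 0.1939]
ee_rot: [[0.077, -0.997, 0.002], [-0.997, -0.077, 0.001], [-0.001, -0.002, -1.0]]
wrist_force: [0.5, 0.3, 0.4]
gripper_width: 0.849
gripper_force: 0.0
```

Call:
move_arm(
  series=[
    [[0,0,0],[0.08,0.04,0],1],
    [[0,0,0],[0.08,0.04,0],1],
    [[0,0,0],[0.09,0,0],1],
    [[0,0,0],[0.09,0,0],1],
    [[0,0,0],[0.09,0,0],1],
    [[0,0,0],[0.09,0,0],1],
    [[0,0,0],[0.09,0,0],1],
    [[0,0,0],[0.09,0,0],1],
    [[0,0,0],[0.09,0,0],1],
    [[0,0,0],[0.09,0,0],1],
    [[0,0,0],[0.09,0,0],1],
    [[0,0,0],[0,0,0],1],
  ],
)

```text
time_s: 71.25
tcp_pos: [0.5521, -0.327, 0.1929]
ee_rot: [[0.071, -0.997, 0.001], [-0.997, -0.071, -0.001], [0.001, -0.001, -1.0]]
wrist_force: [-1.2, 0.9, -0.8]
gripper_width: 0.999
gripper_force: 0.0
```

```bash
python3 p.py 420 -300 200 0; python3 -c "
from h import *
c=cap('top','top10')
cv2.imwrite('pics/v10.png',cv2.resize(c['img'][110:290,150:480,::-1],(800,436),interpolation=cv2.INTER_CUBIC))"
```

```text
t 71.25 tcp [ 552.1 -327.   192.9] yaw_y -175.9 j6 20 F [-1.2  0.9 -0.8] w 86.9 g 0.0
turn [-0.01 -0.01  0.71] shift [-0.0541  0.2643 -0.0142]
```

View pics/v10.png

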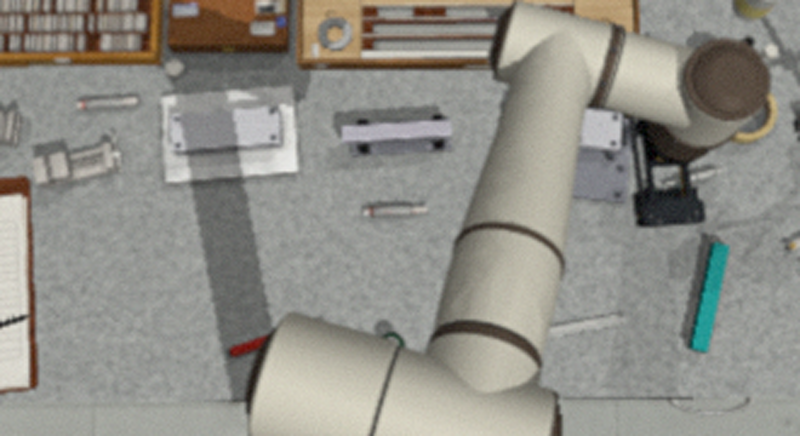

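Call:
move_arm(
  series=[
    [[0,0,0],[0,0.05,0],1],
    [[0,0,0],[0,0.08,0],1],
    [[0,0,0],[0,0.08,0],1],
    [[0,0,0],[0,0.05,0],1],
    [[0,0,0],[0.05,0,0],1],
    [[0,0,0],[0.08,0,0],1],
    [[0,0,0],[0.08,0,0],1],
    [[0,0,0],[0,0,0],1],
    [[0,0,0],[0,0,0],1],
    [[0,0,0],[0,0,0],1],
  ],
)

```text
time_s: 72.3
tcp_pos: [0.431, -0.4355, 0.1931]
ee_rot: [[0.078, -0.997, 0.0], [-0.997, -0.078, 0.0], [-0.0, -0.0, -1.0]]
wrist_force: [-0.4, 0.7, -0.2]
gripper_width: 1.0
gripper_force: 0.0
```

```bash
python3 -c "
from h import *
c=cap('top','top11')
cv2.imwrite('pics/v11.png',cv2.resize(c['img'][135:205,345:425,::-1],(640,560),interpolation=cv2.INTER_CUBIC))"
```

```text
(no output)
```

View pics/v11.png

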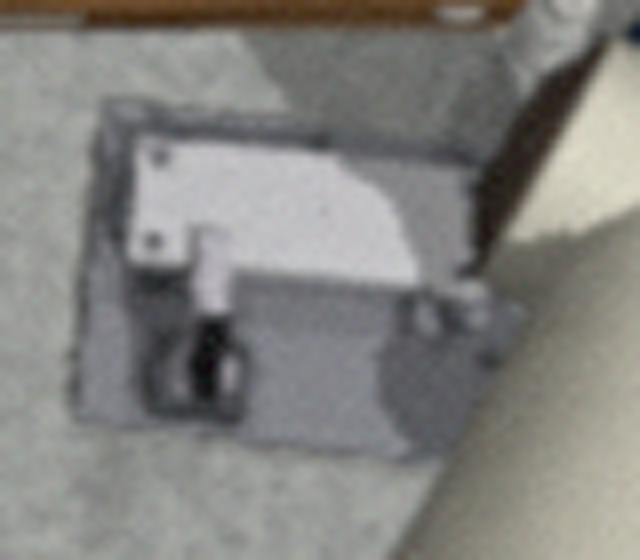

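The toe (213,260) lies square over the seated cover's edge, so the nest is locked. Handing in.

```bash
python3 -c "
from station import r
print(r.finish_job())"
```

```text
the job is handed in; nothing more can be done
None
```

The bowed cover was the rightmost of the three, the only one I tested with the straightedge; it rocked, and it is now locked in the nest. Both good covers are stacked on the reference plate and the straightedge is back in its rest. I handed the job in at about 72 s; the hand-in gave no verdict.

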